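# Feed offcuts into the hopper under emergency stop

## Task

Push the feeder's red stop button in so that it latches and stays in, put all the loose wood offcuts from the bench on the feeder's tip tray, and lift the tray by its bar so that they all slide into the hopper, then let the tray down on its rest again. Work the ratchet lever stroke by stroke until the wheel's white pointer has reached the index post or gone past it by no more than one tooth, let the lever go home, and only then twist the stop button clockwise so that it springs out. Leave the other things on the bench where they are.

Things in the scene. Friction and masses are not known exactly. Their poses are not given: they have to be found in the camera images.
- stop: Emergency-stop station of the feeder: yellow box 110 x 110 x 66 mm fixed to the bench, with one red mushroom button on top. Origin under the centre of the box on the bench; the button's axis is the vertical through it. It stands to the robot's right, turned a little.
- stop_top (a point): Centre of the top of the mushroom head (a red cylinder 56 mm across, 26 mm high, with slightly rounded rims; its underside stands 22 mm above the box when out, 12 mm when latched in). Moves with the button: 114 mm above the bench when out, about 104 mm when latched in.
- plunger (a joint): Button travel in m: 0 is fully out, 0.013 pushed to the bottom. A spring pushes it out (3 N at the top, 6 N at the bottom; about 8 N is needed in all, straight down on the middle of the head). Past 0.010 a catch snaps in, and it then stays down by itself at about 0.010. It can be let out only by turning the head.
- knob (a joint): Turn of the mushroom head in rad, positive clockwise seen from above, 0 to 1.2 (stop). A weak spring (0.02 to 0.1 N m) turns it back to 0. With the button latched in, a turn past about 0.85 frees the catch; once the head is let go, the spring then pushes the button fully out and the head turns back. Grip the head across its diameter.
- feeder: Offcut feeder fixed to the bench: a green open-topped hopper with a steel tip tray hinged to its near edge. Origin on the bench below the middle of the hinge line, which is 100 mm above it; x points from the tray across the hinge to the hopper, y along the hinge. The hopper's inside is 228 mm (x, from 0.018 to 0.246) by 238 mm (y), its floor 20 mm above the bench, its near wall 92 mm and its other walls 170 mm high.
- tray (a joint): Angle of the tip tray in rad about the hinge: 0 lies level on its rest, grows as the bar end is lifted, stop at 1.35. About 5 N at the bar lifts the laden tray; the hinge is damped and the tray sinks back on its rest by its own weight within about 3 s if let go. Wood slides off above about 0.9; tip to 1.1 or more.
- tray_floor (a point): Point on the upper face of the tray's floor, at the middle of the tray, 92 mm from the hinge; its x points to the hopper (along the tray), z out of the floor, and they turn with the tray. When level it is 106 mm above the bench. Tray inside: 186 mm (x) by 190 mm (y), side and back walls 27 mm above the floor and 5 mm thick, open at the hopper end.
- tray_bar (a point): Middle of the tray's lifting bar: a black round bar 14 mm thick, 150 mm long, parallel to the hinge at the end away from the hopper, 235 mm from the hinge line and 20 mm above it (120 mm above the bench when level), 37 mm clear of the tray's back wall; two thin struts join it to the tray 70 mm either side of the middle. It may turn within a grip while the tray swings.
- ratchet: Feed-roller index unit fixed to the bench: round grey base (148 mm), a dark steel wheel (120 mm) with 12 saw teeth on its upper face, a steel lever above it and a thin upright index post (10 mm thick, 65 mm high) at its edge. Origin on the bench on the vertical axis of wheel and lever. The lever at the middle of its swing points along the unit's -x.
- lever (a joint): Swing of the lever in rad, positive counter-clockwise seen from above: 0 is home, 0.72 the end stop. A spring brings it home when let go. Moving it counter-clockwise, its pawl catches a tooth and takes the wheel along; on the way home the pawl clicks over the teeth and the wheel stays. One full stroke moves the wheel about one tooth, 0.524 (the first may give less or more). About 7 to 12 N at the handle, moved at up to about 0.1 m/s.
- lever_grip (a point): On the axis of the lever's upright black handle post (24 mm across, from 69 to 129 mm above the bench), 105 mm above the bench, 128 mm from the wheel's axis.
- wheel (a joint): Angle of the toothed wheel in rad, positive counter-clockwise seen from above, 0 when its short white pointer (at the rim, 86 mm out, 30 mm above the bench) is in line with the index post; negative at the start. It turns only with the lever's pawl and is stiff enough to stay where it is left; do not drag it by hand.
- index_post (a point): Top of the fixed index post, 92 mm from the wheel's axis, at 30 degrees counter-clockwise from the unit's x axis.
- offcut_a: Wood offcut, plain pale block: 76 mm long (x) by 40 mm wide (y) by 40 mm high, 90 g, origin at the centre of its underside. Lies loose on the bench; may be absent.
- offcut_b: Wood offcut, darker block with a step: one end 40 mm high, the other 24 mm high: 76 mm long (x) by 40 mm wide (y) by 40 mm high, 90 g, origin at the centre of its underside. Lies loose on the bench; may be absent.
- offcut_c: Wood offcut, pale block with a 28 mm wide, 14 mm deep notch across the middle of its top: 76 mm long (x) by 40 mm wide (y) by 40 mm high, 90 g, origin at the centre of its underside. Lies loose on the bench; may be absent.
- offcut_d: Wood offcut, block of glued plywood layers: 76 mm long (x) by 40 mm wide (y) by 40 mm high, 90 g, origin at the centre of its underside. Lies loose on the bench; may be absent.
- tape_measure: Tape measure, black and steel, 66 x 32 x 62 mm; origin under it. A bystander: leave it alone.
- glue_bottle: Glue bottle, white, 64 mm across, 170 mm high; origin under it. A bystander: leave it alone.
- stapler: Air stapler lying on its side, green and black, 150 x 115 mm, 40 mm high; origin under its middle. A bystander: leave it alone.
- clamp: Bar clamp lying flat, 300 mm, blue handle; origin near the middle of the bar. A bystander: leave it alone.
- mallet: Wooden mallet lying flat, head 110 x 65 x 75 mm, handle 190 mm; origin under the head. A bystander: leave it alone.
- pencil_tin: Steel tin, 72 mm across, 60 mm high; origin under it. A bystander: leave it alone.
Mind the look-alikes: they are no part of the job. Leave any yellow look-alike of the offcut_d alone.

How it is judged:
On the way, in this order (a step that is already met when the one before it is completed fails the run):
1. the stop button is latched in and let go (value of joint plunger above 0.0075 m and contact force between the fingers and stop below 0.5 N), for 0.3 s.
2. all offcuts lie on the level tray, the stop button still in (value of joint plunger above 0.0075 m and value of joint tray below 0.08 rad and x of offcut_a in the frame of tray_floor between -0.105 and 0.105 m and y of offcut_a in the frame of tray_floor between -0.105 and 0.105 m and z of offcut_a in the frame of tray_floor between -0.01 and 0.07 m and x of offcut_b in the frame of tray_floor between -0.105 and 0.105 m and y of offcut_b in the frame of tray_floor between -0.105 and 0.105 m and z of offcut_b in the frame of tray_floor between -0.01 and 0.07 m and x of offcut_c in the frame of tray_floor between -0.105 and 0.105 m and y of offcut_c in the frame of tray_floor between -0.105 and 0.105 m and z of offcut_c in the frame of tray_floor between -0.01 and 0.07 m and x of offcut_d in the frame of tray_floor between -0.105 and 0.105 m and y of offcut_d in the frame of tray_floor between -0.105 and 0.105 m and z of offcut_d in the frame of tray_floor between -0.01 and 0.07 m), for 0.3 s.
3. all offcuts are in the hopper, the stop button still in (value of joint plunger above 0.0075 m and x of offcut_a in the frame of feeder between 0.01 and 0.257 m and y of offcut_a in the frame of feeder between -0.125 and 0.125 m and z of offcut_a in the frame of feeder between 0.01 and 0.13 m and linear speed of each of offcut_a, offcut_b, offcut_c, offcut_d below 0.05 m/s and x of offcut_b in the frame of feeder between 0.01 and 0.257 m and y of offcut_b in the frame of feeder between -0.125 and 0.125 m and z of offcut_b in the frame of feeder between 0.01 and 0.13 m and x of offcut_c in the frame of feeder between 0.01 and 0.257 m and y of offcut_c in the frame of feeder between -0.125 and 0.125 m and z of offcut_c in the frame of feeder between 0.01 and 0.13 m and x of offcut_d in the frame of feeder between 0.01 and 0.257 m and y of offcut_d in the frame of feeder between -0.125 and 0.125 m and z of offcut_d in the frame of feeder between 0.01 and 0.13 m), for 0.2 s.
4. the tray is down and the wheel's pointer is at the post or up to one tooth past it, the stop button still in (value of joint plunger above 0.0075 m and value of joint tray below 0.08 rad and value of joint wheel between -0.06 and 0.58 rad), for 0.3 s.
5. the stop button is out again (value of joint plunger below 0.002 m), for 0.3 s.
At the end, for the whole second after the job is handed in: All offcuts lie at rest in the hopper, the tray is down (within 0.08 rad of level), the wheel stands between 0.06 rad short of the post and one tooth past it (0.58 rad), the lever is home (within 0.08 rad), and the stop button is fully out (within 2 mm) with its head turned back (x of offcut_a in the frame of feeder between 0.01 and 0.257 m and y of offcut_a in the frame of feeder between -0.125 and 0.125 m and z of offcut_a in the frame of feeder between 0.01 and 0.13 m and linear speed of each of offcut_a, offcut_b, offcut_c, offcut_d below 0.05 m/s and x of offcut_b in the frame of feeder between 0.01 and 0.257 m and y of offcut_b in the frame of feeder between -0.125 and 0.125 m and z of offcut_b in the frame of feeder between 0.01 and 0.13 m and x of offcut_c in the frame of feeder between 0.01 and 0.257 m and y of offcut_c in the frame of feeder between -0.125 and 0.125 m and z of offcut_c in the frame of feeder between 0.01 and 0.13 m and x of offcut_d in the frame of feeder between 0.01 and 0.257 m and y of offcut_d in the frame of feeder between -0.125 and 0.125 m and z of offcut_d in the frame of feeder between 0.01 and 0.13 m and value of joint each of tray, lever below 0.08 rad and value of joint wheel between -0.06 and 0.58 rad and value of joint plunger below 0.002 m and value of joint knob below 0.3 rad); the robot touches nothing.
It fails at once if a bystander is pushed more than 6 cm away (distance of any of tape_measure, glue_bottle, stapler, clamp, mallet, pencil_tin from where it was at the start of the episode above 0.06 m).
Of offcut_a, offcut_b, offcut_c, offcut_d only 2 to 4 are there at a start; the rules pass over those that are not, and their reading is None.
At some moment in a run one of offcut_a, offcut_b, offcut_c, offcut_d may be knocked a few centimetres aside while the robot is not near it.
Once in a run the grip may slacken for a moment while it holds something.
It also fails if it takes over 210 s, if anything falls off the work surface, if the arm or the gripper's body presses on something with over 40 N, if the wrist force passes 120 N, or if a joint passes its speed limit or range.

## Robot

A 7-joint arm with a two-finger parallel gripper is mounted at the origin on the work surface. World frame = base frame: x ahead of the robot, y to its left, z up, the work surface at z = 0. Lengths are in m, angles in rad, forces in N, time in s.
With the tool pointing down it reaches from about 0.4 to 0.85 m from the base axis. Payload 10.4 kg.
Tool frame: the origin (TCP) lies at the very end of the fingers, on their centre line; the grasp point (between the pads) lies 19 mm behind it; x points along the fingers, y is the direction in which the jaws open and shut, and the axes are right-handed (so a half turn about x gives the same grasp; the last joint's range is limited). The gripper opens to 85 mm and grips with 20 to 120 N. Pads are 22 mm wide; open, the fingers measure 114 mm over their backs; the gripper's body (76 mm by 85 mm) begins 54 mm behind the grasp point. The pads swing forward as they close: fully open they stand 13 mm farther back than shut.
Start: joints at [1.136, 0.332, -0.065, 1.46, 0.022, 1.35, -0.088], TCP at [0.25, -0.573, 0.231] pointing down, gripper open.
Joint ranges: [-2.6, 2.6], [-0.5, 2.12], [-1.47, 1.34], [0.16, 2.42], [-1.27, 4.41], [0.06, 2.06], [-2.6, 2.6]. Speed limits (rad/s): [2.22, 2.22, 2.79, 2.79, 3.14, 3.14, 3.14].

## Interface

Orientations are given as a unit quaternion [x, y, z, w].
In Python, from workcell import monitor, camera, ticket, regions_of gives the robot as it stands.
- The arm moves only by the tool step_arm, never from a script. Its argument "increments" is a list of rows, each a list of 5 numbers: the finger opening in m, from 0 to 0.0854, then the shift along the world's x, y, z in m, then the turn about the world's z in rad. A call has 1 to 12 rows; each row shifts and turns the commanded pose from where the row before left it; what a row does not reach is not made up. A row lasts 1/12 s, in which the tool goes at most 41.7 mm and 7.16 degrees, less where a joint would pass 70% of its speed; a pose out of reach is approached as far as the arm can. A call with a gripper value outside its range is refused whole. The fingers move at their own pace and stop on an object; "force" is the grip in N (left out, the last holds). Time passes only in rows, so rows that do not move let the fingers close. It gives the time, the measured TCP pose, the force and the opening at its end, in the units of the state.
- monitor.get_obs(): the state, without advancing time (a new reading comes with each control period).
- camera(name): name is "scene" or "top" or "wrist"; returns a dict with "color" (420x560x3 uint8, red, green, blue), "range_z" (420x560 float32, m along the optical axis (not along the pixel's ray), 0 where there is no reading), "fx", "fy", "cx", "cy" (pixels), "cam_to_world" (4x4, takes a point from camera to world coordinates). Camera axes: x right, y up, looking along -z (the intrinsics and any distortion apply to the point x, -y, -z); pixel columns grow to the right and rows downward; lengths in m; the calibration is good to about 2 mm. A picture is of the moment at which its call begins.
- ticket.hand_in(): hands the job in, once; it reports no verdict.
Trained networks look in a picture, given as the dict that the camera call returned (one of the last four; its "shot" number tells which), for a name from the list of things; names that differ only in an ending like _2 or _b are one class to them, and where a whole thing is asked for, a point or a joint stands for the part that bears it (a point fixed in the world has none). Each returns a list of dicts, best first, with "p" (0 to 1); they miss things now and then, are a little off and sometimes report something else, mostly with a low value. They report only what shows in the picture. A call takes as long as a camera call. They do not tell look-alikes from the thing itself.
- regions_of(picture, query): "region" (420x560 bool, what is visible of it) and "centre" ([row, column] in pixels, amid what is visible of it).
The state is a dict: "clock": time; "joint_pos": joint angles; "joint_velocities": joint speeds; "tau": joint torques, N m; "position": TCP position; "ee_rot": TCP orientation; "ft_force": force on the tool from outside, world axes, zero at the start; "torque": the same for the moment, N m; "grip_width": opening from 0.0 (shut) to 1.0 (fully open).
Only numpy, scipy, OpenCV 4.12 (cv2) and the standard library are available. Lean on these libraries where they do the work, as an engineer would, in place of code of your own. Each camera call takes 0.05 s, during which the arm holds its last target. There are 200 camera calls.

## Working session

There is one attempt and no reset: what is moved stays moved. The work goes in short steps, Python scripts to look and compute and a tool call to move; the robot and the scene stay as the last step left them, time stands still between calls to the robot, and variables do not carry over. Pictures are saved under pics/ and viewed, about 12 in all and at most 16, crops included, and the job is handed in when it is done.

Besides the shell and the picture viewer there is one more tool, called after ">>>" in YAML: its name, and indented under it one key for each argument. step_arm: Moves the arm, as the interface text tells. Its arguments: {"type":"object","properties":{"increments":{"type":"array"},"force":{"type":"number"}},"required":["increments"]}

```bash
mkdir -p pics; ls; cat > h.py <<'E'
import numpy as np, cv2
from workcell import monitor, camera, ticket, regions_of
def pts(p):
    z=p["range_z"]; v,u=np.mgrid[0:z.shape[0],0:z.shape[1]]
    x=(u-p["cx"])/p["fx"]*z; y=(v-p["cy"])/p["fy"]*z
    P=np.stack([x,-y,-z,np.ones_like(z)],-1)@np.array(p["cam_to_world"]).T
    P=P[...,:3]; P[z<=0]=np.nan
    return P
def proj(p,X):
    c=np.linalg.inv(np.array(p["cam_to_world"]))@np.append(X,1)
    return p["cx"]+p["fx"]*c[0]/-c[2], p["cy"]+p["fy"]*(-c[1])/-c[2]
def save(p,name,crop=None,scale=1):
    im=cv2.cvtColor(p["color"],cv2.COLOR_RGB2BGR)
    if crop: r0,r1,c0,c1=crop; im=im[r0:r1,c0:c1]
    if scale!=1: im=cv2.resize(im,None,fx=scale,fy=scale,interpolation=cv2.INTER_CUBIC)
    cv2.imwrite("pics/"+name,im)
E
python3 - <<'E'
from h import *
t=camera("top"); s=camera("scene")
im=np.hstack([t["color"],s["color"]])
save(t,"top0.png",scale=1.4); save(s,"scene0.png",scale=1.4)
print(t.keys(),np.round(t["cam_to_world"],3).tolist(), t["fx"])
for pn,p in (("top",t),("scene",s)):
    P=pts(p)
    for q in ["stop","stop_top","feeder","tray_floor","tray_bar","ratchet","lever_grip","index_post","wheel","offcut_a","offcut_c","offcut_d","tape_measure","glue_bottle","stapler","clamp","mallet","pencil_tin"]:
        for r in regions_of(p,q)[:6]:
            X=P[r["region"]]; 
            print(pn,q,round(r["p"],2),np.round(r["centre"]),r["region"].sum(),np.round(np.nanmedian(X,0),3),round(float(np.nanpercentile(X[:,2],95)),3))
o=monitor.get_obs(); print(o)
E
```

```text
pics
dict_keys(['color', 'range_z', 'fx', 'fy', 'cx', 'cy', 'cam_to_world', 'shot']) [[0.009, 0.987, -0.164, 0.27], [-1.0, 0.009, -0.0, 0.008], [0.001, 0.163, 0.987, 1.406], [0.0, 0.0, 0.0, 1.0]] 448.5833627385845
top stop 0.72 [252. 389.] 1489 [ 0.379 -0.317  0.067] 0.116
top stop 0.66 [251. 394.] 322 [ 0.382 -0.325  0.114] 0.119
top stop_top 0.59 [247. 394.] 329 [ 0.382 -0.326  0.114] 0.119
top stop_top 0.25 [218. 341.] 318 [ 0.482 -0.187  0.04 ] 0.045
top feeder 0.97 [132. 276.] 12476 [0.744 0.022 0.103] 0.16
top feeder 0.56 [171. 204.] 323 [0.624 0.248 0.058] 0.065
top tray_floor 0.8 [184. 277.] 4944 [0.568 0.017 0.107] 0.132
top tray_floor 0.75 [215. 174.] 370 [0.482 0.329 0.074] 0.131
top tray_floor 0.31 [216. 342.] 361 [ 0.482 -0.188  0.04 ] 0.045
top tray_bar 0.86 [183. 278.] 4895 [0.568 0.016 0.107] 0.132
top tray_bar 0.58 [231. 449.] 1294 [ 0.437 -0.523  0.015] 0.031
top tray_bar 0.42 [219. 340.] 412 [ 0.482 -0.187  0.04 ] 0.045
top ratchet 0.81 [212. 159.] 2035 [0.503 0.379 0.037] 0.084
top lever_grip 0.78 [214. 176.] 417 [0.483 0.333 0.073] 0.13
top lever_grip 0.51 [185. 
[... 4298 characters left out ...]
 'joint_pos': array([ 1.13639407,  0.33221207, -0.06470826,  1.46010786,  0.02159417,
        1.34989246, -0.08851022]), 'joint_velocities': array([ 8.42969257e-04,  4.20370592e-04,  4.25273819e-04, -6.74789694e-04,
       -6.62570796e-04, -1.24090867e-05, -1.95058017e-03]), 'tau': array([-1.97053537e-04, -6.25222564e+01,  4.88598424e-02, -3.91824389e+01,
        1.65169610e-02,  1.83317810e-03, -6.33778086e-05]), 'position': array([ 0.25019419, -0.57275821,  0.23132624]), 'ee_rot': array([ 0.69218546,  0.14454398, -0.69215591,  0.14459085]), 'ft_force': array([ 0.07786087,  0.54901426, -0.04254062]), 'torque': array([ 0.00783903, -0.016865  ,  0.02466413]), 'grip_width': 1.0009126899056497}
```

View pics/top0.png

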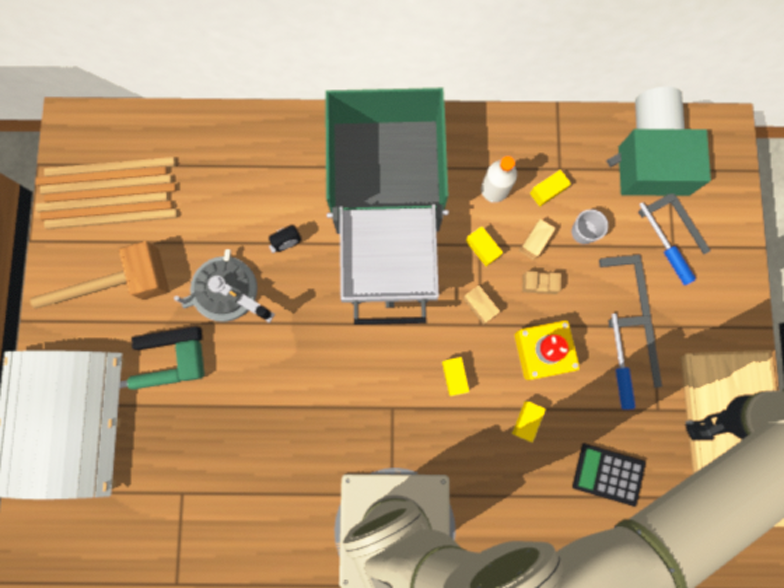

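View pics/scene0.png

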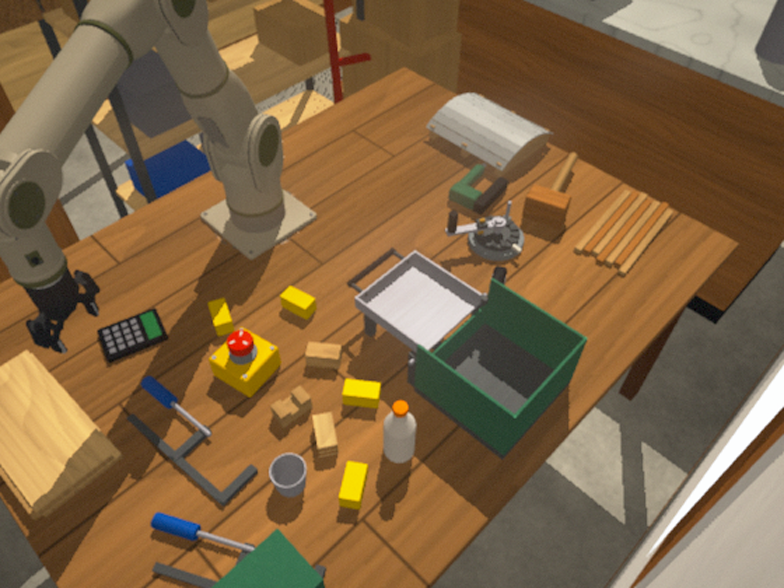

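The top picture shows the stop at (553,347), tray at (390,250), hopper at (385,150), and ratchet at (222,287) with its lever handle at (262,312). Candidates for offcuts:
- **Bare wood:** the plain or ply block at (483,302), the notched block at (543,281), and the block at (540,237).
- **Yellow look-alikes:** (485,245), (552,187), (456,376) and (529,421). These are to be left alone.

I'll confirm with an enlarged crop and measure the poses.

```bash
cat > m.py <<'E'
from h import *
def rect(p,P,reg,zlo,zhi):
    X=P[reg]; X=X[(X[:,2]>zlo)&(X[:,2]<zhi)]
    (c,wh,a)=cv2.minAreaRect(X[:,:2].astype(np.float32)*1000)
    w,h=wh
    if w<h: a+=90
    m=X.mean(0)
    return np.round(np.array(c)/1000,4),np.round(sorted(wh)),round((a+90)%180-90,1),np.round(m,4),len(X)
def offcuts(p,zlo=.03,zhi=.055):
    P=pts(p); out=[]
    for r in regions_of(p,"offcut_a"):
        reg=r["region"]; col=p["color"][reg].mean(0)
        X=P[reg]
        if (X[:,2]>.02).sum()<30: continue
        zt=np.nanpercentile(X[:,2],90)
        out.append((round(r["p"],2),np.round(r["centre"]),np.round(col),round(float(zt),3))+rect(p,P,reg,zt-.012,zt+.012))
    return out
E
python3 - <<'E'
from m import *
o=monitor.get_obs()
from scipy.spatial.transform import Rotation as R
print(np.round(R.from_quat(o["ee_rot"]).as_matrix(),3))
t=camera("top"); s=camera("scene")
for n,p in (("top",t),("scene",s)):
    for x in offcuts(p): print(n,*x)
a=cv2.resize(t["color"][110:310,300:440],None,fx=3.9,fy=3.9,interpolation=cv2.INTER_CUBIC)[:560,:400]
a=cv2.resize(t["color"][155:255,310:410],(400,400),interpolation=cv2.INTER_CUBIC)
b=cv2.resize(s["color"][220:345,175:300],(400,400),interpolation=cv2.INTER_CUBIC)
cv2.imwrite("pics/crop1.png",cv2.cvtColor(np.hstack([a,b]),cv2.COLOR_RGB2BGR))
for n,p in (("top",t),("scene",s)):
    P=pts(p); c=p["color"].astype(int); h=cv2.cvtColor(p["color"],cv2.COLOR_RGB2HSV)
    # stop box & head
    near=(abs(P[...,0]-.385)<.12)&(abs(P[...,1]+.33)<.12)
    red=near&(c[...,0]>130)&(c[...,1]<90)&(P[...,2]>.105)
    print(n,"red",rect(p,P,red,.105,.13))
    # bar : dark, z 0.1..0.135, around x .43
    bar=(P[...,2]>.11)&(P[...,2]<.14)&(abs(P[...,1]-.02)<.12)&(P[...,0]>.36)&(P[...,0]<.47)
    print(n,"bar",rect(p,P,bar,.11,.14))
    hop=(P[...,2]>.155)&(P[...,2]<.185)&(abs(P[...,1]-.02)<.2)&(P[...,0]>.6)&(P[...,0]<1)
    print(n,"hoprim",rect(p,P,hop,.155,.185))
    tr=(P[...,2]>.1)&(P[...,2]<.115)&(abs(P[...,1]-.02)<.12)&(P[...,0]>.44)&(P[...,0]<.68)
    print(n,"trayfloor",rect(p,P,tr,.1,.115))
    hd=(P[...,2]>.115)&(P[...,2]<.14)&(abs(P[...,1]-.33)<.1)&(abs(P[...,0]-.48)<.1)
    print(n,"handle",rect(p,P,hd,.115,.14))
    wh=(P[...,2]>.02)&(P[...,2]<.06)&(abs(P[...,1]-.38)<.12)&(abs(P[...,0]-.51)<.12)
    print(n,"wheelreg",rect(p,P,wh,.02,.06))
    ctr=(P[...,2]>.02)&(abs(P[...,1]-.38)<.12)&(abs(P[...,0]-.51)<.12)
    white=ctr&(h[...,1]<60)&(h[...,2]>170)
    for u,v in zip(*np.nonzero(white)[::-1]): pass
    k,l,st,ce=cv2.connectedComponentsWithStats(white.astype(np.uint8))
    for i in range(1,k):
        if st[i,4]>3: print("  white",ce[i].round(),st[i,4],np.round(np.nanmedian(P[l==i],0),3))
save(t,"ratch.png",(175,235,110,200),6)
E
```

```text
[[ 0.     0.4   -0.916]
 [-0.    -0.916 -0.4  ]
 [-1.     0.    -0.   ]]
top 0.85 [174. 346.] [250. 236.   1.] 0.044 [ 0.6172 -0.1972] [41. 76.] 35.2 [ 0.6169 -0.1966  0.0406] 305
top 0.82 [269. 323.] [251. 240.   2.] 0.044 [ 0.3256 -0.1301] [40. 74.] 12.4 [ 0.3258 -0.1295  0.0408] 327
top 0.78 [170. 385.] [240. 211. 138.] 0.043 [ 0.6352 -0.3179] [40. 78.] -32.6 [ 0.6346 -0.3175  0.0403] 314
top 0.77 [218. 342.] [237. 199. 124.] 0.044 [ 0.484  -0.1892] [41. 76.] 38.6 [ 0.4839 -0.189   0.0406] 323
top 0.77 [202. 386.] [211. 166. 104.] 0.043 [ 0.5348 -0.325 ] [41. 77.] 86.9 [ 0.5345 -0.3249  0.0394] 235
top 0.73 [133. 392.] [247. 231.   2.] 0.044 [ 0.7559 -0.3504] [41. 78.] -55.1 [ 0.7548 -0.3496  0.0405] 296
top 0.68 [299. 377.] [216. 192.   5.] 0.044 [ 0.2302 -0.2879] [41. 76.] -22.0 [ 0.2299 -0.2873  0.0412] 359
top 0.26 [216. 174.] [151. 146. 142.] 0.128 [0.4518 0.2785] [20. 23.] 44.8 [0.4508 0.2771 0.1281] 57
scene 0.98 [346. 253.] [226. 198.   0.] 0.041 [ 0.7629 -0.353 ] [40. 78.] -55.5 [ 0.7644 -0.354   0.0382] 401
scene 0.76 [291. 211.] [159. 119.  68.] 0.039 [ 0.5414 -0.3267] 
[... 1495 characters left out ...]
, 13.3, array([ 0.3919, -0.3311,  0.1112]), 193)
scene bar (array([0.4497, 0.0131]), array([ 39., 157.]), 90.0, array([0.445 , 0.0081, 0.1221]), 217)
scene hoprim (array([0.806 , 0.0238]), array([241., 257.]), -88.0, array([0.8371, 0.0194, 0.1651]), 994)
scene trayfloor (array([0.5609, 0.0194]), array([238., 238.]), -0.0, array([0.5851, 0.0207, 0.105 ]), 2892)
scene handle (array([0.4586, 0.2749]), array([21., 24.]), -48.8, array([0.4594, 0.2742, 0.1245]), 40)
scene wheelreg (array([0.5097, 0.3778]), array([183., 306.]), -68.1, array([0.5138, 0.391 , 0.0347]), 791)
  white [354. 158.] 52 [0.515 0.385 0.071]
  white [333. 163.] 58 [0.477 0.315 0.066]
  white [368. 176.] 13 [0.595 0.382 0.032]
```

View pics/crop1.png

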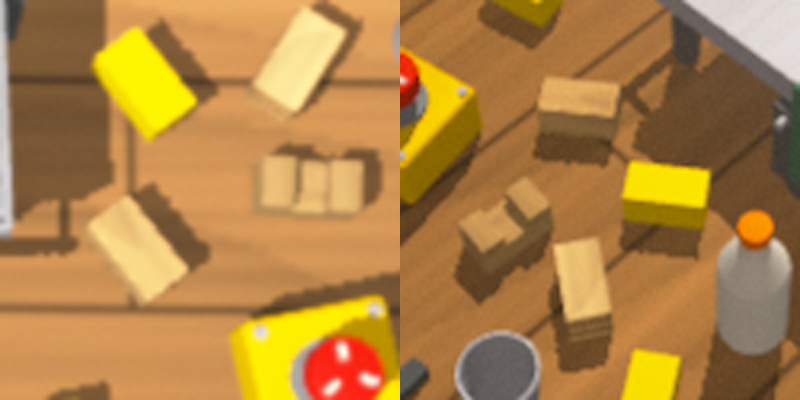

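View pics/ratch.png

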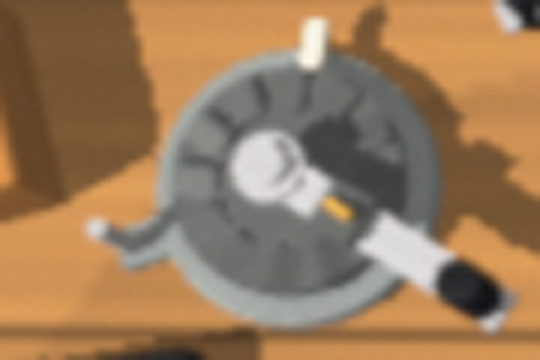

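The crop confirms three bare-wood offcuts: a plain one (a) at (0.484,-0.189), a notched one (c) at (0.535,-0.325) and a plywood one (d) at (0.635,-0.318). No stepped block shows, and the four yellow blocks are look-alikes. In the ratchet crop the white pointer is at about (312,42), the post at (97,228) and the handle at (472,290). First move: over the stop button.

>>> step_arm:
  increments:
    - [0,0.0168,0.0308,0,0]
    - [0,0.0168,0.0308,0,0]
    - [0,0.0168,0.0308,0,0]
    - [0,0.0168,0.0308,0,0]
    - [0,0.0168,0.0308,0,0]
    - [0,0.0168,0.0308,0,0]
    - [0,0.0168,0.0308,0,0]
    - [0,0.0168,0.0308,0,0]
    - [0,0,0,0,0]
    - [0,0,0,0,0]
    - [0,0,0,0,0]
  force: 60

```text
clock: 3.02
position: [0.3843, -0.3269, 0.2315]
ee_rot: [-0.692, -0.144, 0.692, -0.145]
ft_force: [-0.6, -0.3, -0.6]
grip_width: 0.003
```

```bash
python3 - <<'E'
from m import *
o=monitor.get_obs(); print(o["position"],o["joint_pos"].round(3),o["grip_width"])
p=camera("wrist"); t=camera("top")
for n,p in (("wrist",p),("top",t)):
    P=pts(p); c=p["color"].astype(int)
    near=(abs(P[...,0]-.385)<.12)&(abs(P[...,1]+.33)<.12)
    red=near&(c[...,0]>130)&(c[...,1]<90)&(P[...,2]>.095)
    print(n,"red",rect(p,P,red,.105,.13) if red.sum()>10 else None)
    for x in offcuts(p): print(n,*x)
    b=(P[...,2]<.01)&(P[...,2]>-.02); print(np.nanmedian(P[b][:,2]))
    if n=="wrist": save(p,"w1.png"); print(np.round(p["cam_to_world"],3).tolist(),p["fx"])
E
```

```text
[ 0.3842888  -0.32689244  0.23147421] [ 0.86   0.081 -0.259  1.762  0.022  1.301 -0.563] 0.002531922910062794
wrist red (array([ 0.3852, -0.3266]), array([53., 54.]), 25.8, array([ 0.3866, -0.3258,  0.1135]), 3232)
wrist 0.75 [ 36. 342.] [212. 166.  99.] 0.041 [ 0.5372 -0.3232] [41. 76.] 86.7 [ 0.5355 -0.3242  0.0396] 2803
wrist 0.65 [ 36. 185.] [224. 186. 111.] 0.041 [ 0.4799 -0.1923] [41. 62.] 37.8 [ 0.4785 -0.1938  0.0397] 3456
wrist 0.63 [294. 194.] [192. 164.   1.] 0.041 [ 0.2316 -0.2865] [40. 77.] -22.8 [ 0.2387 -0.2865  0.0392] 2210
wrist 0.61 [164.  74.] [222. 209.   1.] 0.041 [ 0.3262 -0.1288] [42. 76.] 12.5 [ 0.3284 -0.1306  0.0392] 3708
-1.5433573437972914e-05
[[0.401, 0.876, 0.268, 0.453], [-0.916, 0.384, 0.118, -0.297], [0.0, -0.292, 0.956, 0.374], [0.0, 0.0, 0.0, 1.0]] 343.02753744523176
top red (array([ 0.3816, -0.3215]), array([45., 53.]), 2.6, array([ 0.382 , -0.3179,  0.1139]), 139)
top 0.93 [135. 394.] [242. 222.   5.] 0.044 [ 0.7568 -0.3512] [41. 80.] -55.1 [ 0.7556 -0.351   0.0404] 306
top 0.91 [217. 343.] [235. 194. 121.] 0.044 [ 0.4842 -0.1897] [42. 75.] 37.1 [ 0.4832 -0.1891  0.0408] 317
top 0.91 [174. 345.] [249. 233.   1.] 0.044 [ 0.6173 -0.197 ] [40. 76.] 36.1 [ 0.6164 -0.197   0.0406] 307
top 0.78 [203. 387.] [213. 168. 105.] 0.044 [ 0.5343 -0.3251] [39. 77.] 87.2 [ 0.5344 -0.3243  0.0402] 224
top 0.71 [173. 385.] [244. 216. 141.] 0.044 [ 0.6357 -0.3176] [40. 78.] -33.1 [ 0.6352 -0.3172  0.0405] 300
top 0.68 [270. 327.] [252. 239.   1.] 0.045 [ 0.325  -0.1304] [40. 76.] 12.2 [ 0.3249 -0.13    0.0408] 336
top 0.56 [300. 375.] [202. 175.   2.] 0.044 [ 0.2299 -0.2884] [42. 76.] -23.0 [ 0.2302 -0.2872  0.0407] 352
0.0009019455172465385
```

>>> step_arm:
  increments:
    - [0,0.0007,0,-0.035,0]
    - [0,0,0,-0.035,0]
    - [0,0,0,-0.035,0]
    - [0,0,0,-0.009,0]
    - [0,0,0,-0.007,0]
    - [0,0,0,-0.006,0]
    - [0,0,0,-0.004,0]
    - [0,0,0,-0.002,0]
    - [0,0,0,0,0]

```text
clock: 3.97
position: [0.3859, -0.3274, 0.1009]
ee_rot: [0.693, 0.144, -0.692, 0.145]
ft_force: [-6.1, 3.4, 14.5]
grip_width: -0.0
```

>>> step_arm:
  increments:
    - [0,0,0,0.03,0]
    - [0,0,0,0.035,0]
    - [0.07,0.01,0.014,0.03,0.05]
    - [0.07,0.02,0.028,0,0.05]
    - [0.07,0.024,0.032,0,0.05]
    - [0.07,0.024,0.032,0,0.05]
    - [0.07,0.0215,0.032,0,0.05]
    - [0.07,0,0,0,0]
    - [0.07,0,0,0,0]

```text
clock: 4.72
position: [0.4865, -0.1865, 0.1948]
ee_rot: [0.669, 0.231, -0.668, 0.232]
ft_force: [0.7, -1.0, 0.4]
grip_width: 0.819
```

```bash
cat > look.py <<'E'
from m import *
import sys
o=monitor.get_obs(); print(o["clock"],o["position"].round(4),o["joint_pos"].round(2),round(float(o["grip_width"]),3))
for n in sys.argv[1:]:
    p=camera(n); P=pts(p); c=p["color"].astype(int)
    near=(abs(P[...,0]-.385)<.1)&(abs(P[...,1]+.33)<.1)
    red=near&(c[...,0]>130)&(c[...,1]<90)&(P[...,2]>.09)
    if red.sum()>10: print(n,"red",rect(p,P,red,.09,.13))
    for x in offcuts(p):
        if x[2][2]>30: print(n,*x)
E
python3 look.py wrist top
```

```text
4.7167 [ 0.4865 -0.1865  0.1948] [ 0.66  0.15 -0.42  1.77  0.07  1.23 -0.68] 0.819
wrist red (array([ 0.4014, -0.3144]), array([16., 48.]), -53.2, array([ 0.4045, -0.3138,  0.0979]), 641)
wrist 0.76 [153. 495.] [219. 183. 112.] 0.041 [ 0.6372 -0.316 ] [41. 77.] -32.5 [ 0.6368 -0.314   0.0393] 4596
wrist 0.58 [242. 419.] [186. 142.  85.] 0.041 [ 0.5375 -0.3233] [40. 78.] 86.7 [ 0.5378 -0.3204  0.0388] 2556
wrist 0.55 [199. 277.] [225. 178. 106.] 0.041 [ 0.4861 -0.1877] [40. 76.] 37.8 [ 0.4882 -0.1861  0.0398] 3655
top red (array([ 0.3798, -0.3419]), array([21., 49.]), -9.7, array([ 0.382 , -0.3395,  0.1046]), 77)
top 0.62 [222. 342.] [232. 193. 122.] 0.045 [ 0.4859 -0.1869] [37. 70.] 35.8 [ 0.4861 -0.181   0.0405] 88
```

Button latched (head top at 0.1046). Grasping offcut a.

>>> step_arm:
  increments:
    - [0.07,0,-0.001,-0.04,0]
    - [0.07,0,0,-0.04,0]
    - [0.07,0,0,-0.04,0]
    - [0.07,0,0,-0.035,0]
    - [0.07,0,0,-0.02,0]
    - [0.07,0,0,-0.012,0]
    - [0.07,0,0,0,0]
    - [0.0,0,0,0,0]
    - [0.0,0,0,0,0]
    - [0.0,0,0,0,0]
    - [0.0,0,0,0,0]
  force: 60

```text
clock: 5.83
position: [0.4862, -0.1901, 0.0083]
ee_rot: [0.67, 0.229, -0.668, 0.231]
ft_force: [-1.0, -0.6, 7.4]
grip_width: 0.459
```

>>> step_arm:
  increments:
    - [0,0,0,0.03,0]
    - [0,0,0,0.04,0]
    - [0,0,0,0.04,-0.08]
    - [0,0,0,0.04,-0.092]
    - [0,0.006,0.02,0.03,-0.092]
    - [0,0.0115,0.035,0.0,-0.092]
    - [0,0.0115,0.035,0,-0.092]
    - [0,0.0115,0.035,0,-0.092]
    - [0,0.01,0.032,0,-0.092]
    - [0,0,0,0,0]

```text
clock: 6.67
position: [0.5366, -0.0243, 0.1878]
ee_rot: [0.708, 0.012, -0.706, 0.01]
ft_force: [-0.9, 0.0, -1.4]
grip_width: 0.459
```

```bash
python3 - <<'E'
from m import *
from scipy.spatial.transform import Rotation as R
o=monitor.get_obs(); M=R.from_quat(o["ee_rot"]).as_matrix(); print(o["position"].round(4),o["joint_pos"].round(2),o["grip_width"],np.degrees(np.arctan2(M[1,1],M[0,1])))
p=camera("wrist"); P=pts(p); save(p,"w2.png")
# tray walls / block angle
for x in offcuts(p): 
    if x[2][2]>30: print(*x)
E
```

```text
[ 0.5366 -0.0243  0.1878] [ 0.4   0.2  -0.49  1.73  0.1   1.23 -1.66] 0.4589822760226796 -88.20745274211308
0.94 [286. 276.] [151. 117.  70.] 0.22 [ 0.5413 -0.0241] [40. 70.] 1.4 [ 0.5464 -0.0241  0.2191] 18160
0.75 [203. 552.] [151. 114.  68.] 0.023 [ 0.5402 -0.2857] [ 3. 40.] -3.1 [ 0.5359 -0.2853  0.0183] 469
```

View pics/w2.png

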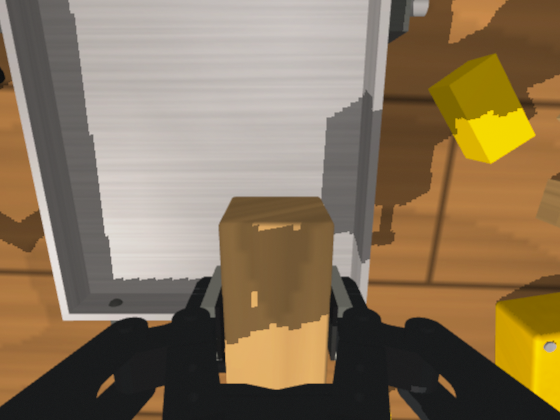

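The wrist picture shows the block held squarely at (275,290) over the tray, whose right wall is at about x = 365. Lowering it.

>>> step_arm:
  increments:
    - [0,0,-0.009,-0.035,0]
    - [0,0,0,-0.025,0]
    - [0,0,0,-0.011,0]
    - [0,0,0,0,0]
    - [0.058,0,0,0,0]
    - [0.058,0,0,0,0]
    - [0.058,0,0,0.02,0]
    - [0.058,0,0,0.04,0]
    - [0.07,0,0,0.04,0]

```text
clock: 7.52
position: [0.5343, -0.0417, 0.2164]
ee_rot: [-0.706, -0.011, 0.708, -0.011]
ft_force: [2.3, -0.8, 1.6]
grip_width: 0.8
```

```bash
python3 look.py wrist top
```

```text
7.5167 [ 0.5343 -0.0417  0.2164] [ 0.42  0.18 -0.48  1.7   0.09  1.29 -1.61] 0.8
wrist red (array([ 0.39  , -0.3025]), array([ 9., 29.]), -1.8, array([ 0.3906, -0.3016,  0.0977]), 436)
wrist 0.87 [217. 277.] [203. 156.  93.] 0.147 [ 0.5378 -0.0427] [40. 76.] 1.8 [ 0.5406 -0.0427  0.1459] 6771
wrist 0.87 [106. 546.] [148. 111.  66.] 0.039 [ 0.6178 -0.2892] [21. 42.] 14.4 [ 0.6188 -0.2872  0.0354] 567
wrist 0.7 [192. 535.] [165. 125.  74.] 0.04 [ 0.5395 -0.2971] [26. 40.] -2.3 [ 0.5403 -0.2942  0.0383] 1395
top red (array([ 0.3809, -0.3269]), array([49., 52.]), 89.5, array([ 0.3815, -0.3242,  0.1041]), 220)
top 0.78 [202. 384.] [215. 170. 106.] 0.044 [ 0.535  -0.3247] [40. 77.] 86.3 [ 0.5349 -0.3244  0.0405] 221
top 0.68 [174. 381.] [243. 214. 141.] 0.044 [ 0.6346 -0.3175] [40. 75.] -32.7 [ 0.6331 -0.3163  0.0407] 291
top 0.64 [250. 393.] [248.  72.  52.] 0.108 [ 0.3823 -0.3263] [51. 52.] 63.1 [ 0.382  -0.3261  0.1048] 279
```

>>> step_arm:
  increments:
    - [0.056,0,-0.0235,0,0.1235]
    - [0.056,0,-0.0235,0,0.1235]
    - [0.056,0,-0.0235,0,0.1235]
    - [0.056,0,-0.0235,0,0.1235]
    - [0.056,0,-0.0235,0,0.1235]
    - [0.056,0,-0.0235,0,0.1235]
    - [0.056,0,-0.0235,0,0.1235]
    - [0.056,0,-0.0235,0,0.1235]
    - [0.056,0,-0.0235,0,0.1235]
    - [0.056,0,-0.0235,0,0.1235]
    - [0.056,0,-0.0235,0,0.1235]
    - [0.056,0,-0.0235,0,0.1235]

```text
clock: 8.72
position: [0.5343, -0.3248, 0.2144]
ee_rot: [-0.513, -0.487, 0.513, -0.486]
ft_force: [1.6, 0.7, 0.9]
grip_width: 0.659
```

```bash
cat >> look.py <<'E'
from scipy.spatial.transform import Rotation as R
o=monitor.get_obs(); M=R.from_quat(o["ee_rot"]).as_matrix(); print("pos",o["position"].round(4),"jaw",np.degrees(np.arctan2(M[1,1],M[0,1])).round(1),"tilt",M[2,0].round(4))
E
python3 look.py wrist top
```

```text
8.7167 [ 0.5343 -0.3248  0.2144] [ 0.83  0.38 -0.46  1.46  0.17  1.34  0.3 ] 0.659
wrist red (array([ 0.3848, -0.3262]), array([53., 54.]), 53.9, array([ 0.3865, -0.3239,  0.1032]), 3420)
wrist 0.94 [177. 379.] [235. 200. 123.] 0.041 [ 0.6366 -0.3164] [40. 77.] -32.4 [ 0.6351 -0.315   0.0398] 3518
wrist 0.62 [187. 279.] [204. 156.  93.] 0.041 [ 0.5368 -0.3232] [40. 76.] 86.5 [ 0.537  -0.3209  0.0395] 2215
top red (array([ 0.3848, -0.3194]), array([38., 53.]), -20.4, array([ 0.3824, -0.3199,  0.1038]), 179)
top 0.83 [204. 389.] [210. 165. 103.] 0.043 [ 0.5354 -0.3251] [39. 78.] 87.3 [ 0.5347 -0.3247  0.04  ] 232
top 0.74 [171. 384.] [240. 209. 136.] 0.044 [ 0.6358 -0.3184] [40. 78.] -32.4 [ 0.6346 -0.3174  0.0408] 311
top 0.64 [194. 298.] [235. 197. 126.] 0.15 [ 0.5348 -0.0444] [40. 75.] 1.5 [ 0.5343 -0.0439  0.1465] 367
pos [ 0.5344 -0.3238  0.2143] jaw -3.5 tilt -1.0
```

Moving down on c (x +0.003) and gripping.

>>> step_arm:
  increments:
    - [0.056,0.003,0,-0.04,0]
    - [0.056,0,0,-0.04,0]
    - [0.056,0,0,-0.04,0]
    - [0.056,0,0,-0.04,0]
    - [0.056,0,0,-0.03,0]
    - [0.056,0,0,-0.017,0]
    - [0.056,0,0,0,0]
    - [0.0,0,0,0,0]
    - [0.0,0,0,0,0]
    - [0.0,0,0,0,0]
    - [0,0,0,0.03,0]
    - [0,0,0,0.04,0]

```text
clock: 9.92
position: [0.5366, -0.3224, 0.0773]
ee_rot: [-0.514, -0.487, 0.515, -0.483]
ft_force: [1.2, -0.0, -0.4]
grip_width: 0.449
```

>>> step_arm:
  increments:
    - [0,0,0,0.04,-0.12]
    - [0,0,0,0.04,-0.12]
    - [0,0,0.02,0.033,-0.124]
    - [0,0,0.038,0,-0.124]
    - [0,0,0.04,0,-0.124]
    - [0,0,0.04,0,-0.124]
    - [0,0,0.04,0,-0.124]
    - [0,0,0.04,0,-0.124]
    - [0,0,0.04,0,-0.124]
    - [0,0,0.04,0,-0.124]
    - [0,0,0.04,0,-0.124]
    - [0,0,0.04,0,-0.124]

```text
clock: 10.92
position: [0.5389, 0.0407, 0.1932]
ee_rot: [0.708, 0.027, -0.706, 0.027]
ft_force: [0.3, -0.5, -1.4]
grip_width: 0.451
```

```bash
python3 look.py wrist top
```

```text
10.9167 [0.5389 0.0407 0.1932] [ 0.28  0.21 -0.5   1.72  0.11  1.24 -1.74] 0.451
wrist 0.76 [284. 277.] [146. 112.  68.] 0.224 [0.5416 0.0409] [40. 69.] 4.7 [0.5482 0.0414 0.2225] 12887
wrist 0.57 [244. 409.] [186. 146.  88.] 0.147 [ 0.5378 -0.0426] [41. 76.] 1.8 [ 0.541  -0.0406  0.1453] 8592
wrist 0.41 [112. 316.] [165. 159. 155.] 0.129 [0.5542 0.0179] [202. 248.] 2.4 [0.5832 0.0039 0.1286] 13745
top red (array([ 0.381 , -0.3262]), array([50., 53.]), -88.5, array([ 0.3813, -0.3246,  0.1039]), 223)
top 0.71 [190. 302.] [231. 193. 124.] 0.15 [ 0.5357 -0.0519] [24. 75.] 2.7 [ 0.5424 -0.0538  0.1466] 162
top 0.6 [171. 384.] [190. 157. 102.] 0.044 [ 0.6359 -0.3178] [39. 78.] -32.5 [ 0.6352 -0.3166  0.0403] 293
pos [0.5391 0.0398 0.1927] jaw -85.1 tilt -1.0
```

>>> step_arm:
  increments:
    - [0,-0.004,0.026,0,-0.055]
    - [0,0,0,-0.035,0]
    - [0,0,0,-0.03,0]
    - [0,0,0,-0.012,0]
    - [0,0,0,0,0]
    - [0.058,0,0,0,0]
    - [0.058,0,0,0,0]
    - [0.058,0,0,0.02,0]
    - [0.058,0,0,0.04,0]
    - [0.058,0,0,0.04,0]

```text
clock: 11.95
position: [0.534, 0.0638, 0.2152]
ee_rot: [-0.706, -0.009, 0.708, -0.009]
ft_force: [1.1, -0.5, 1.2]
grip_width: 0.682
```

```bash
python3 look.py wrist top
```

```text
11.95 [0.534  0.0638 0.2152] [ 0.25  0.19 -0.51  1.69  0.1   1.29 -1.82] 0.682
wrist 0.59 [222. 429.] [203. 159.  95.] 0.147 [ 0.538  -0.0424] [41. 76.] 1.7 [ 0.5406 -0.0405  0.1453] 7419
wrist 0.58 [220. 276.] [193. 148.  90.] 0.147 [0.5332 0.0628] [40. 77.] 2.3 [0.5363 0.0629 0.1453] 4789
top red (array([ 0.3811, -0.3265]), array([50., 51.]), -88.4, array([ 0.3813, -0.3242,  0.1045]), 214)
top 0.84 [171. 385.] [189. 156. 102.] 0.044 [ 0.636  -0.3185] [40. 79.] -33.2 [ 0.6347 -0.3176  0.0403] 305
top 0.69 [210. 159.] [129. 127. 122.] 0.076 [0.4935 0.3642] [ 70. 212.] 77.7 [0.4941 0.3517 0.0737] 351
top 0.59 [192. 298.] [233. 197. 128.] 0.15 [ 0.5356 -0.0441] [39. 77.] 2.9 [ 0.5364 -0.045   0.1465] 341
pos [0.5357 0.064  0.2161] jaw -88.5 tilt -1.0
```

>>> step_arm:
  increments:
    - [0.056,0.0084,-0.0318,0,-0.05]
    - [0.056,0.0084,-0.0318,0,-0.05]
    - [0.056,0.0084,-0.0318,0,-0.05]
    - [0.056,0.0084,-0.0318,0,-0.05]
    - [0.056,0.0084,-0.0318,0,-0.05]
    - [0.056,0.0084,-0.0318,0,-0.05]
    - [0.056,0.0084,-0.0318,0,-0.05]
    - [0.056,0.0084,-0.0318,0,-0.05]
    - [0.056,0.0084,-0.0318,0,-0.05]
    - [0.056,0.0084,-0.0318,0,-0.05]
    - [0.056,0.0084,-0.0318,0,-0.05]
    - [0.056,0.0084,-0.0318,0,-0.043]

```text
clock: 13.15
position: [0.635, -0.3189, 0.2129]
ee_rot: [-0.678, 0.199, 0.679, 0.198]
ft_force: [0.5, 0.0, -0.2]
grip_width: 0.655
```

```bash
python3 look.py wrist
```

```text
13.15 [ 0.635  -0.3189  0.2129] [ 0.54  0.54 -0.21  1.21  0.11  1.4  -1.8 ] 0.655
wrist red (array([ 0.4019, -0.3322]), array([22., 36.]), 59.3, array([ 0.4046, -0.3304,  0.1016]), 667)
wrist 0.73 [352.  16.] [115. 112. 109.] 0.131 [ 0.6544 -0.077 ] [ 9. 35.] -1.4 [ 0.6507 -0.0783  0.1265] 748
wrist 0.63 [192. 275.] [240. 211. 132.] 0.041 [ 0.6376 -0.3169] [40. 76.] -32.6 [ 0.639  -0.3179  0.0399] 3392
pos [ 0.6335 -0.3241  0.2115] jaw -123.0 tilt -1.0
```

>>> step_arm:
  increments:
    - [0.056,0.002,0.003,-0.03,0]
    - [0.056,0,0,-0.04,0]
    - [0.056,0,0,-0.04,0]
    - [0.056,0,0,-0.04,0]

```text
clock: 13.58
position: [0.6366, -0.3138, 0.0617]
ee_rot: [-0.679, 0.198, 0.679, 0.198]
ft_force: [0.2, -1.0, -1.7]
grip_width: 0.659
```

```bash
python3 look.py
```

```text
13.5833 [ 0.6366 -0.3138  0.0617] [ 0.53  0.65 -0.21  1.37  0.14  1.13 -1.83] 0.659
pos [ 0.6366 -0.3138  0.0617] jaw -122.4 tilt -1.0
```

>>> step_arm:
  increments:
    - [0.056,0,-0.002,-0.035,0]
    - [0.056,0,0,-0.018,0]
    - [0.056,0,0,0,0]
    - [0.0,0,0,0,0]
    - [0.0,0,0,0,0]
    - [0.0,0,0,0,0]
    - [0,0,0,0.03,0]
    - [0,0,0,0.04,0]
    - [0,0,0,0.04,0.05]
    - [0,0,0,0.04,0.05]
    - [0,0,0,0.035,0.05]
    - [0,0,0,0,0.05]

```text
clock: 14.58
position: [0.641, -0.3172, 0.2081]
ee_rot: [0.701, -0.129, -0.69, -0.127]
ft_force: [1.3, 0.1, 0.1]
grip_width: 0.454
```

>>> step_arm:
  increments:
    - [0,-0.001,0.028,0,0.036]
    - [0,-0.001,0.028,0,0.036]
    - [0,-0.001,0.028,0,0.036]
    - [0,-0.001,0.028,0,0.036]
    - [0,-0.001,0.028,0,0.036]
    - [0,-0.001,0.028,0,0.036]
    - [0,-0.001,0.028,0,0.036]
    - [0,-0.001,0.028,0,0.036]
    - [0,-0.001,0.028,0,0.036]
    - [0,-0.001,0.028,0,0.036]
    - [0,-0.001,0.028,0,0.033]
    - [0,-0.001,0.028,0,0]

```text
clock: 15.58
position: [0.6258, 0.0213, 0.1983]
ee_rot: [0.708, 0.01, -0.706, 0.01]
ft_force: [0.8, 0.3, -1.3]
grip_width: 0.456
```

```bash
python3 look.py wrist
```

```text
15.5833 [0.6258 0.0213 0.1983] [ 0.24  0.39 -0.45  1.49  0.17  1.3  -1.77] 0.456
wrist 0.67 [287. 277.] [199. 170. 110.] 0.227 [0.6283 0.0205] [42. 73.] 1.8 [0.6337 0.0216 0.2263] 18151
wrist 0.57 [368. 225.] [154. 121.  75.] 0.143 [0.5257 0.0577] [ 7. 16.] 9.6 [0.5223 0.0569 0.1354] 195
wrist 0.55 [308. 381.] [160. 127.  81.] 0.146 [ 0.5429 -0.0424] [40. 67.] 2.0 [ 0.5675 -0.0539  0.1422] 400
pos [0.6254 0.0269 0.1985] jaw -88.0 tilt -1.0
```

>>> step_arm:
  increments:
    - [0,0.002,-0.003,-0.02,0]
    - [0,0,0,-0.035,0]
    - [0,0,0,-0.017,0]
    - [0,0,0,-0.007,0]
    - [0,0,0,0,0]
    - [0.058,0,0,0,0]
    - [0.058,0,0,0,0]
    - [0.058,0,0,0.02,0]
    - [0.058,0,0,0.04,0]
    - [0.058,0,0,0.04,0]

```text
clock: 16.52
position: [0.627, 0.0169, 0.2185]
ee_rot: [-0.707, -0.009, 0.708, -0.009]
ft_force: [1.0, 0.9, 0.1]
grip_width: 0.68
```

```bash
python3 look.py wrist top; python3 - <<'E'
from h import *
save(camera("top"),"top1.png",scale=1.4)
E
```

```text
16.5167 [0.627  0.0169 0.2185] [ 0.25  0.38 -0.45  1.45  0.17  1.35 -1.76] 0.68
wrist 0.9 [341. 335.] [218. 182. 111.] 0.147 [ 0.5385 -0.0341] [23. 76.] 1.8 [ 0.5375 -0.0308  0.1451] 2113
wrist 0.76 [336. 224.] [183. 145.  88.] 0.146 [0.5338 0.0591] [33. 77.] 2.3 [0.535  0.0552 0.1441] 2288
wrist 0.75 [216. 279.] [242. 219. 142.] 0.147 [0.6285 0.0168] [40. 77.] 2.0 [0.6315 0.0169 0.1459] 6736
wrist 0.62 [111. 269.] [110. 120. 109.] 0.146 [0.6243 0.0215] [241. 279.] 1.6 [0.7207 0.0298 0.1462] 6863
top red (array([ 0.3811, -0.3262]), array([50., 52.]), -88.6, array([ 0.3807, -0.3256,  0.1041]), 236)
top 0.96 [197. 261.] [217. 177. 117.] 0.148 [0.5313 0.0609] [39. 77.] 4.1 [0.5308 0.0608 0.1455] 255
top 0.68 [173. 202.] [74. 67. 63.] 0.065 [0.6291 0.2496] [34. 66.] -68.1 [0.6278 0.2488 0.0613] 208
pos [0.6286 0.0171 0.2196] jaw -88.5 tilt -1.0
```

View pics/top1.png

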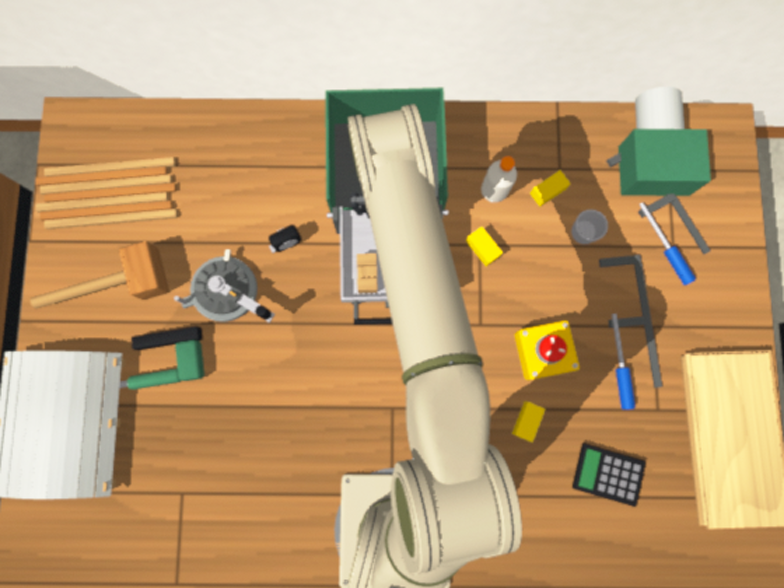

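The top picture shows no loose bare-wood block left on the bench, and the stop is at (552,347), latched. Networks place all three blocks on the tray. Next: the bar.

>>> step_arm:
  increments:
    - [0.04,-0.0175,0,0,0.122]
    - [0.04,-0.0175,0,0,0.122]
    - [0.04,-0.0175,0,0,0.122]
    - [0.04,-0.0175,0,0,0.122]
    - [0.04,-0.0175,0,0,0.122]
    - [0.04,-0.0175,0,0,0.122]
    - [0.04,-0.0175,0,0,0.122]
    - [0.04,-0.0175,0,0,0.122]
    - [0.04,-0.0175,0,0,0.122]
    - [0.04,-0.0175,0,0,0.122]
    - [0.04,-0.0166,-0.0033,0,0.122]
    - [0.04,0,0,0,0.122]

```text
clock: 17.77
position: [0.4333, 0.0131, 0.2163]
ee_rot: [-0.517, -0.481, 0.519, -0.481]
ft_force: [-0.4, -0.3, 0.5]
grip_width: 0.468
```

```bash
cat > bar.py <<'E'
from m import *
p=camera("wrist"); P=pts(p); h=p["color"].max(2)
b=(P[...,2]>.1)&(P[...,2]<.14)&(abs(P[...,1]-.014)<.07)&(P[...,0]>.40)&(P[...,0]<.462)&(h<90)
X=P[b]
print(len(X))
for y in (-.05,-.03,.0,.02,.04,.07):
    Y=X[abs(X[:,1]-y)<.006]; 
    if len(Y)>5: print(y,Y[:,0].min().round(4),Y[:,0].max().round(4),np.percentile(Y[:,2],95).round(4))
save(p,"w3.png")
E
python3 look.py; python3 bar.py
```

```text
17.7667 [0.4333 0.0131 0.2163] [ 0.48 -0.06 -0.59  1.93 -0.03  1.27 -0.17] 0.468
pos [0.4333 0.0131 0.2163] jaw -4.3 tilt -1.0
3811
-0.05 0.4312 0.4615 0.1274
-0.03 0.4304 0.4438 0.1275
0.0 0.4294 0.4427 0.1275
0.02 0.4285 0.4419 0.1276
0.04 0.4278 0.4413 0.1277
0.07 0.4269 0.4401 0.1276
```

View pics/w3.png

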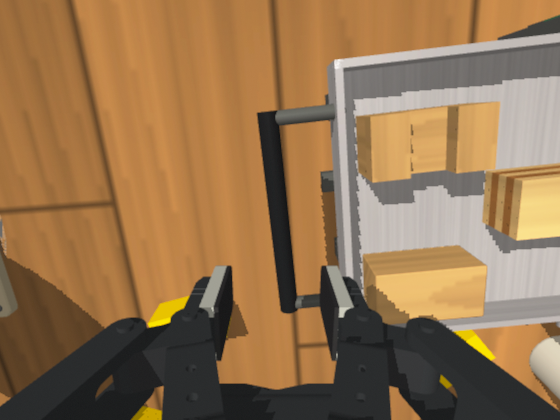

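The wrist picture shows the three blocks in the tray and the bar from (268,115) to (288,310). I'll lower onto its middle and grip gently.

>>> step_arm:
  increments:
    - [0.04,0.0025,0,0,0.105]
    - [0.04,0,0,-0.035,0]
    - [0.04,0,0,-0.035,0]
    - [0.04,0,0,-0.025,0]
    - [0.04,0,0,-0.0155,0]
    - [0.04,0,0,0,0]
    - [0,0,0,0,0]
    - [0,0,0,0,0]
    - [0,0,0,0,0]
    - [0,0,0,0,0]
  force: 30

```text
clock: 18.65
position: [0.4354, 0.0138, 0.107]
ee_rot: [0.492, 0.507, -0.496, 0.504]
ft_force: [-17.5, 1.2, 8.9]
grip_width: 0.149
```

```bash
python3 look.py; python3 - <<'E'
import numpy as np
c,s=np.cos(0.03),np.sin(.03)
th=np.array([0,.1,.2,.3,.4,.5,.6,.7,.8,.9,.95,1.0,1.05,1.1,1.15,1.2])
x=-.235*np.cos(th)+.02*np.sin(th); z=.235*np.sin(th)+.02*np.cos(th)
dx=np.diff(x); dz=np.diff(z)
for a in zip(th[1:],(dx*c).round(4),(dx*s).round(4),dz.round(4)): print(*a)
E
```

```text
18.65 [0.4354 0.0138 0.107 ] [ 0.45  0.08 -0.6   2.05  0.05  1.03 -0.15] 0.149
pos [0.4354 0.0138 0.107 ] jaw 1.4 tilt -1.0
0.1 0.0032 0.0001 0.0234
0.2 0.0055 0.0002 0.0229
0.3 0.0077 0.0002 0.0223
0.4 0.0099 0.0003 0.0214
0.5 0.012 0.0004 0.0203
0.6 0.014 0.0004 0.019
0.7 0.0158 0.0005 0.0175
0.8 0.0175 0.0005 0.0158
0.9 0.019 0.0006 0.014
0.95 0.01 0.0003 0.0063
1.0 0.0103 0.0003 0.0058
1.05 0.0106 0.0003 0.0052
1.1 0.0108 0.0003 0.0047
1.15 0.011 0.0003 0.0042
1.2 0.0112 0.0003 0.0036
```

>>> step_arm:
  increments:
    - [0,-0.0005,0,0.0117,0]
    - [0,0.0017,0.0001,0.0117,0]
    - [0,0.0026,0.0001,0.0115,0]
    - [0,0.0029,0.0001,0.0114,0]
    - [0,0.0037,0.0001,0.0112,0]
    - [0,0.004,0.0001,0.0111,0]
    - [0,0.0048,0.0001,0.0108,0]
    - [0,0.0051,0.0002,0.0106,0]
    - [0,0.0059,0.0002,0.0103,0]
    - [0,0.0061,0.0002,0.01,0]

```text
clock: 19.48
position: [0.472, 0.015, 0.2179]
ee_rot: [0.492, 0.507, -0.496, 0.505]
ft_force: [-15.0, 0.2, 2.8]
grip_width: 0.149
```

>>> step_arm:
  increments:
    - [0,0.0068,0.0002,0.0097,0]
    - [0,0.0071,0.0002,0.0093,0]
    - [0,0.0077,0.0002,0.0089,0]
    - [0,0.0081,0.0003,0.0086,0]
    - [0,0.0086,0.0003,0.0081,0]
    - [0,0.0089,0.0003,0.0077,0]
    - [0,0.0093,0.0003,0.0072,0]
    - [0,0.0097,0.0003,0.0068,0]
    - [0,0.005,0.0001,0.0032,0]
    - [0,0.005,0.0002,0.0031,0]
    - [0,0.0051,0.0001,0.003,0]
    - [0,0.0052,0.0002,0.0028,0]

```text
clock: 20.48
position: [0.5609, 0.0181, 0.2991]
ee_rot: [0.494, 0.506, -0.494, 0.506]
ft_force: [-11.7, 1.0, 13.6]
grip_width: 0.147
```

>>> step_arm:
  increments:
    - [0,0.0053,0.0001,0.0027,0]
    - [0,0.0053,0.0002,0.0025,0]
    - [0,0.0054,0.0001,0.0024,0]
    - [0,0.0054,0.0002,0.0023,0]
    - [0,0.011,0.0003,0.0042,0]
    - [0,0.0112,0.0003,0.0036,0]
    - [0,0,0,0,0]
    - [0,0,0,0,0]
    - [0,0,0,0,0]
    - [0,0,0,0,0]
    - [0,0,0,0,0]
    - [0,0,0,0,0]

```text
clock: 21.48
position: [0.6051, 0.0196, 0.316]
ee_rot: [0.495, 0.506, -0.493, 0.507]
ft_force: [-2.6, 1.4, 5.5]
grip_width: 0.15
```

```bash
python3 look.py; python3 - <<'E'
from m import *
s=camera("scene"); save(s,"s1.png",(120,420,180,480),2)
for x in offcuts(s):
    if x[2][2]>30: print(*x)
E
```

```text
21.4833 [0.6051 0.0196 0.316 ] [ 0.35  0.31 -0.59  1.35  0.17  1.52 -0.2 ] 0.15
pos [0.6051 0.0196 0.316 ] jaw 1.4 tilt -1.0
0.68 [270. 333.] [187. 150.  89.] 0.062 [ 0.7666 -0.025 ] [18. 72.] 4.8 [ 0.7715 -0.0237  0.0583] 106
0.6 [274. 360.] [187. 151.  91.] 0.061 [0.8161 0.0151] [55. 77.] 5.2 [0.8167 0.0176 0.0578] 338
0.56 [249. 351.] [140. 107.  64.] 0.061 [0.7594 0.0624] [58. 80.] 4.4 [0.7597 0.0663 0.0579] 309
```

View pics/s1.png

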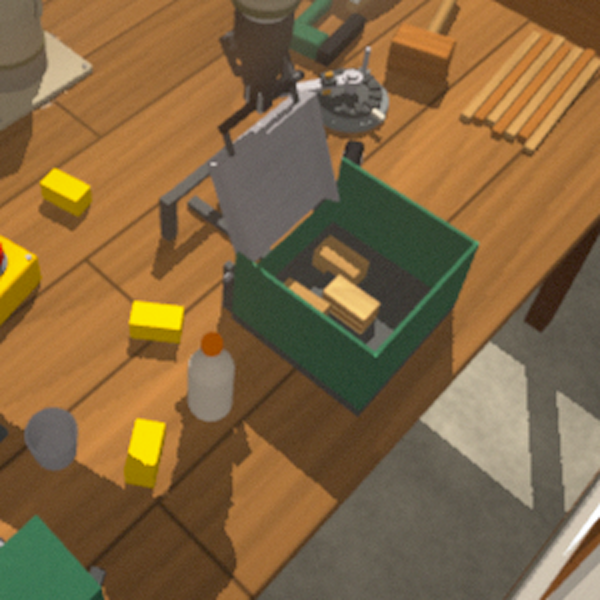

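The picture shows all three blocks in the hopper at (340,258), (308,297) and (352,303), with the tray empty. Lowering the tray back along the arc.

>>> step_arm:
  increments:
    - [0,-0.0112,-0.0003,-0.0036,0]
    - [0,-0.011,-0.0003,-0.0042,0]
    - [0,-0.0108,-0.0003,-0.0047,0]
    - [0,-0.0106,-0.0003,-0.0052,0]
    - [0,-0.0103,-0.0003,-0.0058,0]
    - [0,-0.01,-0.0003,-0.0063,0]
    - [0,-0.0097,-0.0003,-0.0068,0]
    - [0,-0.0093,-0.0003,-0.0072,0]
    - [0,-0.0089,-0.0003,-0.0077,0]
    - [0,-0.0086,-0.0003,-0.0081,0]
    - [0,-0.0081,-0.0003,-0.0086,0]
    - [0,-0.0077,-0.0002,-0.0089,0]

```text
clock: 22.58
position: [0.489, 0.0156, 0.2377]
ee_rot: [0.495, 0.505, -0.493, 0.507]
ft_force: [1.2, -0.1, -0.8]
grip_width: 0.146
```

>>> step_arm:
  increments:
    - [0,-0.0071,-0.0002,-0.0093,0]
    - [0,-0.0068,-0.0002,-0.0097,0]
    - [0,-0.0061,-0.0002,-0.01,0]
    - [0,-0.0059,-0.0002,-0.0103,0]
    - [0,-0.0051,-0.0002,-0.0106,0]
    - [0,-0.0048,-0.0001,-0.0108,0]
    - [0,-0.004,-0.0001,-0.0111,0]
    - [0,-0.0037,-0.0001,-0.0112,0]
    - [0,-0.0029,-0.0001,-0.0114,0]
    - [0,-0.0026,-0.0001,-0.0115,0]
    - [0,-0.0015,-0.0001,-0.0117,0]
    - [0,-0.0005,0,-0.0117,0]

```text
clock: 23.58
position: [0.4356, 0.0137, 0.1059]
ee_rot: [0.493, 0.507, -0.495, 0.505]
ft_force: [-10.7, 0.3, 1.3]
grip_width: 0.15
```

>>> step_arm:
  increments:
    - [0.05,0,0,0,0]
    - [0.05,0,0,0,0]
    - [0.05,0,0,0.03,0]
    - [0.05,0,0,0.04,0]
    - [0.05,0,0,0.04,0]
    - [0.05,0.0,0.03,0.03,0]
    - [0.05,0.003,0.035,0,0]
    - [0.05,0.003,0.035,0,0]
    - [0.05,0.003,0.035,0,0]
    - [0.05,0.003,0.035,0,0]
    - [0.05,0.003,0.035,0,0]
    - [0.05,0.003,0.035,0,0]

```text
clock: 24.58
position: [0.4565, 0.2552, 0.2479]
ee_rot: [0.495, 0.505, -0.493, 0.506]
ft_force: [0.4, 0.0, 0.7]
grip_width: 0.587
```

```bash
cat > rat.py <<'E'
from m import *
from scipy.optimize import least_squares
def ratchet(p):
    P=pts(p); h=cv2.cvtColor(p["color"],cv2.COLOR_RGB2HSV)
    box=(abs(P[...,1]-.385)<.2)&(abs(P[...,0]-.515)<.16)
    hd=box&(P[...,2]>.118)&(P[...,2]<.136)&(h[...,2]<110)
    H=np.array(cv2.minEnclosingCircle(P[hd][:,:2].astype(np.float32)*1000)[0])/1000 if hd.sum()>5 else None
    out={"handle":H,"nh":int(hd.sum())}
    white=box&(h[...,1]<60)&(h[...,2]>150)&(P[...,2]>.015)&(P[...,2]<.075)
    k,l,st,ce=cv2.connectedComponentsWithStats(white.astype(np.uint8))
    for i in range(1,k):
        if st[i,4]>5: print("  white",ce[i].round(),st[i,4],np.nanmedian(P[l==i],0).round(4))
    tall=(P[...,2]>.058)&(P[...,2]<.07)&box
    k,l,st,ce=cv2.connectedComponentsWithStats(tall.astype(np.uint8))
    for i in range(1,k):
        if st[i,4]>5: print("  tall",ce[i].round(),st[i,4],np.nanmedian(P[l==i],0).round(4))
    print(out)
E
python3 look.py; python3 - <<'E'
from rat import *
for n in("top","wrist"):
    p=camera(n); print(n); ratchet(p)
save(p,"w4.png")
E
```

```text
24.5833 [0.4565 0.2552 0.2479] [ 0.17  0.18 -0.85  1.67  0.14  1.35 -0.68] 0.587
pos [0.4565 0.2552 0.2479] jaw 1.3 tilt -1.0
top
  white [126. 213.] 7 [0.484  0.4748 0.0665]
  tall [203. 168.] 170 [0.6278 0.2492 0.062 ]
  tall [107. 177.] 9 [0.5965 0.5397 0.0669]
  tall [111. 195.] 40 [0.544  0.5236 0.0653]
  tall [101. 209.] 18 [0.4975 0.551  0.0673]
  tall [127. 213.] 13 [0.4847 0.4739 0.064 ]
{'handle': None, 'nh': 0}
wrist
  white [290.  97.] 3051 [0.465  0.3403 0.0219]
  white [413.  47.] 753 [0.5848 0.3984 0.0208]
  white [348.  58.] 1468 [0.5105 0.3822 0.0714]
  white [404.  93.] 14 [0.5838 0.3608 0.0193]
  white [258. 180.] 13 [0.4384 0.2761 0.069 ]
  white [428. 204.] 45 [0.6118 0.253  0.0533]
  white [464. 198.] 10 [0.6453 0.2611 0.0542]
  tall [336.  75.] 506 [0.5043 0.37   0.0689]
  tall [296. 139.] 1487 [0.4727 0.315  0.0689]
  tall [258. 179.] 21 [0.4384 0.2761 0.0689]
  tall [450. 206.] 1684 [0.6288 0.2546 0.0614]
{'handle': array([0.45279666, 0.28077484]), 'nh': 714}
```

View pics/w4.png

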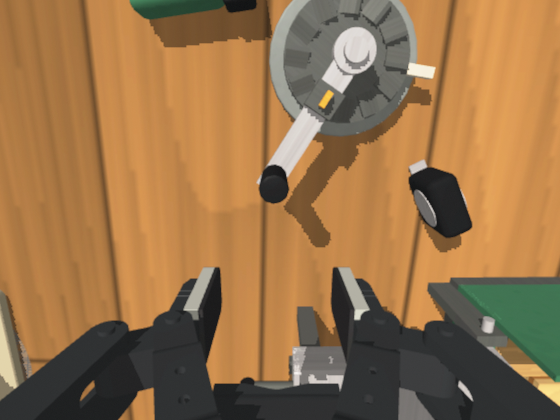

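```bash
python3 - <<'E'
import numpy as np
from scipy.optimize import least_squares
H=np.array([.4528,.2800]);Q=np.array([.487,.4745])
u=lambda a:np.array([np.cos(a),np.sin(a)])
f=lambda v:np.r_[v[:2]+.128*u(v[2]+np.pi-.36)-H, v[:2]+.092*u(v[2]+np.pi/6)-Q]
r=least_squares(f,[.515,.39,1.3]);C=r.x[:2];a=r.x[2]
print(r.x,r.fun*1000)
W=np.array([.5905,.380]); print("pointer vs post",(np.arctan2(*(W-C)[::-1])-(a+np.pi/6)), np.hypot(*(W-C)))
h=lambda q:C+.128*u(a+np.pi-.36+q)
print("home dir deg",np.degrees(a+np.pi-.36))
qs=np.arange(0,.73,.06); X=np.array([h(q) for q in qs]); print(np.c_[qs,X].round(4)); print(np.diff(X,axis=0).round(4).tolist())
E
```

```text
[0.51828496 0.38889926 1.39218347] [-0.17208948 -0.97863616  0.17208949  0.97863616]
pointer vs post -2.038396785381756 0.07276130919888259
home dir deg 239.13975640716748
[[0.     0.4526 0.279 ]
 [0.06   0.4593 0.2753]
 [0.12   0.4663 0.272 ]
 [0.18   0.4734 0.269 ]
 [0.24   0.4806 0.2666]
 [0.3    0.488  0.2645]
 [0.36   0.4955 0.2629]
 [0.42   0.5031 0.2618]
 [0.48   0.5108 0.2611]
 [0.54   0.5185 0.2609]
 [0.6    0.5261 0.2611]
 [0.66   0.5338 0.2618]
 [0.72   0.5414 0.263 ]]
[[0.0067, -0.0037], [0.0069, -0.0033], [0.0071, -0.0029], [0.0073, -0.0025], [0.0074, -0.002], [0.0075, -0.0016], [0.0076, -0.0011], [0.0076, -0.0007], [0.0077, -0.0002], [0.0077, 0.0002], [0.0076, 0.0007], [0.0076, 0.0012]]
```

The wrist picture shows the handle at (273,183), hub at (355,48), pointer at (422,71). The wheel is about 2.0 rad short, so I expect 4 strokes. I'll cage the handle between the open fingers.

>>> step_arm:
  increments:
    - [0.05,-0.002,0.012,0,-0.112]
    - [0.05,-0.002,0.012,0,-0.112]
    - [0.05,0,0,0,-0.112]
    - [0.05,0,0,0,-0.112]
    - [0.05,0,0,0,-0.112]
    - [0.05,0,0,-0.02,0]
    - [0.05,0,0,-0.035,0]
    - [0.05,0,0,-0.035,0]
    - [0.05,0,0,-0.035,0]
    - [0.05,0,0,-0.025,0]
    - [0.036,0,0,-0.008,0]
    - [0.036,0,0,0,0]
  force: 60

```text
clock: 25.68
position: [0.4516, 0.2766, 0.0875]
ee_rot: [-0.614, -0.35, 0.615, -0.35]
ft_force: [-0.2, 0.3, 0.4]
grip_width: 0.423
```

```bash
python3 look.py
```

```text
25.6833 [0.4516 0.2766 0.0875] [ 0.02  0.36 -0.76  1.84  0.28  1.05 -1.38] 0.423
pos [0.4516 0.2766 0.0875] jaw -30.7 tilt -1.0
```

>>> step_arm:
  increments:
    - [0.036,0.0067,-0.0037,0,0.06]
    - [0.036,0.0069,-0.0033,0,0.06]
    - [0.036,0.0071,-0.0029,0,0.06]
    - [0.036,0.0073,-0.0025,0,0.06]
    - [0.036,0.0074,-0.002,0,0.06]
    - [0.036,0.0075,-0.0016,0,0.06]
    - [0.036,0.0076,-0.0011,0,0.06]
    - [0.036,0.0076,-0.0007,0,0.06]
    - [0.036,0.0077,-0.0002,0,0.06]
    - [0.036,0.0077,0.0002,0,0.06]
    - [0.036,0.0076,0.0007,0,0.06]
    - [0.036,0.0076,0.0012,0,0.06]

```text
clock: 26.68
position: [0.5407, 0.262, 0.0908]
ee_rot: [0.451, 0.545, -0.451, 0.544]
ft_force: [-6.2, 1.6, 0.0]
grip_width: 0.421
```

>>> step_arm:
  increments:
    - [0.036,0.003,0.0005,0,0.02]
    - [0.036,0.003,0.0006,0,0.02]

```text
clock: 26.85
position: [0.5469, 0.263, 0.0907]
ee_rot: [0.441, 0.553, -0.44, 0.553]
ft_force: [-6.6, -0.2, 1.8]
grip_width: 0.421
```

>>> step_arm:
  increments:
    - [0.036,0.002,0.0005,0,0]
    - [0.036,0,0,0,0]

```text
clock: 27.02
position: [0.5483, 0.2631, 0.0906]
ee_rot: [0.441, 0.553, -0.441, 0.553]
ft_force: [-8.3, -2.6, 4.7]
grip_width: 0.423
```

>>> step_arm:
  increments:
    - [0.036,0.002,0.0005,0,0]
    - [0.036,0,0,0,0]

```text
clock: 27.18
position: [0.5484, 0.2631, 0.0905]
ee_rot: [0.439, 0.553, -0.442, 0.552]
ft_force: [-17.9, -7.6, 11.5]
grip_width: 0.423
```

```bash
python3 - <<'E'
from rat import *
for n in("wrist","top"):
    p=camera(n); print(n); ratchet(p)
E
```

```text
wrist
  white [236. 149.] 6943 [0.5298 0.3122 0.0686]
  white [272.  29.] 3011 [0.5227 0.3687 0.0694]
  white [405.   0.] 39 [0.5828 0.4035 0.0339]
  white [390.  54.] 443 [0.5874 0.3822 0.0199]
  white [368.  95.] 31 [0.5822 0.3578 0.0195]
  white [360. 104.] 9 [0.5792 0.3514 0.0196]
  white [246. 122.] 12 [0.5191 0.3288 0.0691]
  white [377. 287.] 166 [0.6119 0.2537 0.0526]
  white [437. 289.] 48 [0.6448 0.2614 0.0546]
  tall [272.  35.] 2123 [0.523  0.3662 0.069 ]
  tall [266. 180.] 5159 [0.5342 0.3044 0.069 ]
  tall [410. 286.] 3517 [0.6247 0.2625 0.0614]
{'handle': array([0.55022278, 0.27276868]), 'nh': 5593}
top
  white [145. 191.] 87 [0.5677 0.4358 0.0222]
  white [166. 190.] 6 [0.5636 0.363  0.0388]
  white [177. 200.] 22 [0.5242 0.3214 0.0694]
  white [157. 202.] 110 [0.52   0.3803 0.0708]
  white [158. 222.] 166 [0.4591 0.3903 0.0204]
  white [126. 213.] 7 [0.4847 0.4746 0.066 ]
  tall [209. 164.] 43 [0.641  0.2299 0.0615]
  tall [109. 183.] 32 [0.5753 0.5333 0.0649]
  tall [108. 205.] 40 [0.5061 0.5237 0.065 ]
  tall [175. 199.] 13 [0.5283 0.3279 0.0681]
  tall [163. 200.] 19 [0.5258 0.3645 0.0667]
  tall [160. 204.] 10 [0.5118 0.372  0.0655]
  tall [127. 213.] 12 [0.4849 0.4741 0.0641]
{'handle': None, 'nh': 0}
```

>>> step_arm:
  increments:
    - [0.036,-0.01,-0.0021,0,-0.04]
    - [0.036,-0.0076,-0.0012,0,-0.06]
    - [0.036,-0.0076,-0.0007,0,-0.06]
    - [0.036,-0.0077,-0.0002,0,-0.06]
    - [0.036,-0.0077,0.0002,0,-0.06]
    - [0.036,-0.0076,0.0007,0,-0.06]
    - [0.036,-0.0076,0.0011,0,-0.06]
    - [0.036,-0.0075,0.0016,0,-0.06]
    - [0.036,-0.0074,0.002,0,-0.06]
    - [0.036,-0.0073,0.0025,0,-0.06]
    - [0.036,-0.0071,0.0029,0,-0.06]
    - [0.036,-0.0136,0.007,0,-0.12]

```text
clock: 28.28
position: [0.4538, 0.277, 0.0907]
ee_rot: [0.617, 0.348, -0.614, 0.349]
ft_force: [-0.6, -0.2, -0.4]
grip_width: 0.421
```

```bash
cat > ptr.py <<'E'
from m import *
C=np.array([.5183,.3889]); A=1.392+np.pi/6
def ptr():
    p=camera("top"); P=pts(p); h=cv2.cvtColor(p["color"],cv2.COLOR_RGB2HSV)
    d=P[...,:2]+[.0025,0]-C; r=np.hypot(d[...,0],d[...,1])
    m=(r>.06)&(r<.115)&(h[...,1]<70)&(h[...,2]>170)&(P[...,2]>.012)&(P[...,2]<.055)
    k,l,st,ce=cv2.connectedComponentsWithStats(m.astype(np.uint8))
    for i in range(1,k):
        if st[i,4]>4:
            D=d[l==i]; a=np.arctan2(D[:,1].mean(),D[:,0].mean())-A
            print(" cand",ce[i].round(),st[i,4],"r",np.hypot(*D.mean(0)).round(3),"wheel",((a+np.pi)%(2*np.pi)-np.pi).round(3),p["color"][l==i].mean(0).round())
    return p
if __name__=="__main__":
    o=monitor.get_obs(); print(o["clock"],o["position"].round(4),o["ft_force"].round(1)); ptr()
E
python3 ptr.py; python3 -c "
from h import *
save(camera('top'),'r2.png',(165,245,100,210),6)"
```

```text
28.2833 [0.4538 0.277  0.0907] [-0.6 -0.2 -0.4]
 cand [143. 221.] 17 r 0.069 wheel 0.461 [218. 208. 180.]
```

View pics/r2.png

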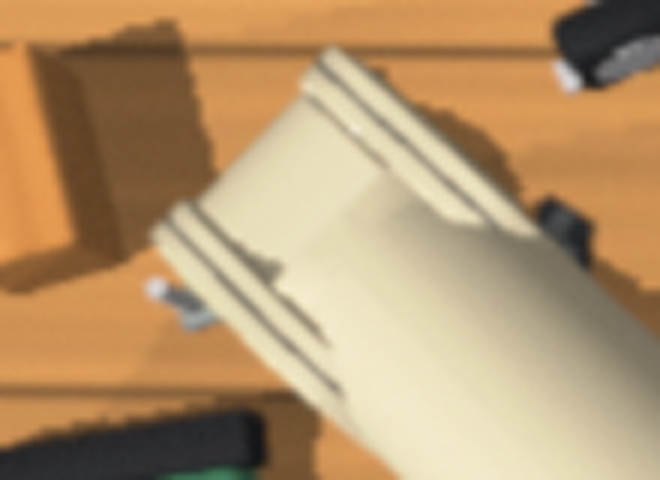

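The arm hides the wheel from the top camera here, with only the post visible at (157,288). I'll use the scene camera.

```bash
sed -i 's/def ptr():/def ptr(n="top",dx=.0025):/; s/camera("top")/camera(n)/; s/\[\.0025,0\]/[dx,0]/; s/ ptr()$/ ptr(); print("scene"); ptr("scene",-.004)/' ptr.py; python3 ptr.py
```

```text
28.3833 [0.4515 0.2792 0.0908] [-1.   0.2 -0.4]
scene
 cand [373. 172.] 17 r 0.07 wheel -1.572 [211. 200. 176.]
```

>>> step_arm:
  increments:
    - [0.036,0.0067,-0.0037,0,0.06]
    - [0.036,0.0069,-0.0033,0,0.06]
    - [0.036,0.0071,-0.0029,0,0.06]
    - [0.036,0.0073,-0.0025,0,0.06]
    - [0.036,0.0074,-0.002,0,0.06]
    - [0.036,0.0075,-0.0016,0,0.06]
    - [0.036,0.0076,-0.0011,0,0.06]
    - [0.036,0.0076,-0.0007,0,0.06]
    - [0.036,0.0077,-0.0002,0,0.06]
    - [0.036,0.0077,0.0002,0,0.06]
    - [0.036,0.0076,0.0007,0,0.06]
    - [0.036,0.0076,0.0012,0,0.06]

```text
clock: 29.48
position: [0.5408, 0.2614, 0.0891]
ee_rot: [0.45, 0.546, -0.45, 0.545]
ft_force: [-6.3, 1.1, 3.7]
grip_width: 0.42
```

>>> step_arm:
  increments:
    - [0.036,0.003,0.0005,0,0.02]
    - [0.036,0.003,0.0006,0,0.02]
    - [0.036,0.002,0.0005,0,0]
    - [0.036,0,0,0,0]

```text
clock: 29.82
position: [0.5485, 0.2623, 0.0888]
ee_rot: [0.44, 0.554, -0.441, 0.553]
ft_force: [-6.8, -1.1, 5.0]
grip_width: 0.421
```

```bash
python3 ptr.py
```

```text
29.8167 [0.5485 0.2623 0.0888] [-6.8 -1.1  5. ]
 cand [157. 184.] 10 r 0.07 wheel -1.773 [174. 170. 156.]
 cand [141. 190.] 32 r 0.073 wheel -1.053 [225. 218. 200.]
 cand [136. 206.] 5 r 0.072 wheel -0.317 [183. 169. 150.]
 cand [146. 222.] 48 r 0.066 wheel 0.605 [171. 174. 168.]
scene
 cand [374. 165.] 13 r 0.073 wheel -1.104 [206. 193. 171.]
```

>>> step_arm:
  increments:
    - [0.036,-0.008,-0.0016,0,-0.04]
    - [0.036,-0.0076,-0.0012,0,-0.06]
    - [0.036,-0.0076,-0.0007,0,-0.06]
    - [0.036,-0.0077,-0.0002,0,-0.06]
    - [0.036,-0.0077,0.0002,0,-0.06]
    - [0.036,-0.0076,0.0007,0,-0.06]
    - [0.036,-0.0076,0.0011,0,-0.06]
    - [0.036,-0.0075,0.0016,0,-0.06]
    - [0.036,-0.0074,0.002,0,-0.06]
    - [0.036,-0.0073,0.0025,0,-0.06]
    - [0.036,-0.0071,0.0029,0,-0.06]
    - [0.036,-0.0136,0.007,0,-0.12]

```text
clock: 30.92
position: [0.4537, 0.2758, 0.0888]
ee_rot: [0.615, 0.349, -0.614, 0.349]
ft_force: [0.6, 0.3, -0.7]
grip_width: 0.418
```

>>> step_arm:
  increments:
    - [0.036,0.0,0.0,0,0]
    - [0.036,0.0136,-0.007,0,0.12]
    - [0.036,0.0071,-0.0029,0,0.06]
    - [0.036,0.0073,-0.0025,0,0.06]
    - [0.036,0.0074,-0.002,0,0.06]
    - [0.036,0.0075,-0.0016,0,0.06]
    - [0.036,0.0076,-0.0011,0,0.06]
    - [0.036,0.0076,-0.0007,0,0.06]
    - [0.036,0.0077,-0.0002,0,0.06]
    - [0.036,0.0077,0.0002,0,0.06]
    - [0.036,0.0076,0.0007,0,0.06]
    - [0.036,0.0076,0.0012,0,0.06]

```text
clock: 31.92
position: [0.541, 0.2612, 0.0888]
ee_rot: [0.449, 0.546, -0.45, 0.545]
ft_force: [-6.3, 1.5, 4.3]
grip_width: 0.42
```

>>> step_arm:
  increments:
    - [0.036,0.003,0.0005,0,0.02]
    - [0.036,0.003,0.0006,0,0.02]
    - [0.036,0.002,0.0005,0,0]
    - [0.036,0,0,0,0]

```text
clock: 32.25
position: [0.5485, 0.2621, 0.0885]
ee_rot: [0.439, 0.554, -0.44, 0.553]
ft_force: [-7.2, -1.6, 4.4]
grip_width: 0.419
```

```bash
python3 ptr.py
```

```text
32.25 [0.5485 0.2621 0.0885] [-7.2 -1.6  4.4]
 cand [155. 184.] 15 r 0.071 wheel -1.675 [176. 169. 155.]
 cand [143. 191.] 11 r 0.071 wheel -1.081 [179. 166. 149.]
 cand [136. 199.] 29 r 0.072 wheel -0.594 [231. 225. 208.]
 cand [136. 206.] 5 r 0.072 wheel -0.321 [183. 168. 150.]
 cand [146. 222.] 48 r 0.066 wheel 0.606 [171. 174. 168.]
scene
 cand [370. 158.] 12 r 0.075 wheel -0.586 [218. 202. 175.]
```

>>> step_arm:
  increments:
    - [0.036,-0.008,-0.0016,0,-0.04]
    - [0.036,-0.0076,-0.0012,0,-0.06]
    - [0.036,-0.0076,-0.0007,0,-0.06]
    - [0.036,-0.0077,-0.0002,0,-0.06]
    - [0.036,-0.0077,0.0002,0,-0.06]
    - [0.036,-0.0076,0.0007,0,-0.06]
    - [0.036,-0.0076,0.0011,0,-0.06]
    - [0.036,-0.0075,0.0016,0,-0.06]
    - [0.036,-0.0074,0.002,0,-0.06]
    - [0.036,-0.0073,0.0025,0,-0.06]
    - [0.036,-0.0071,0.0029,0,-0.06]
    - [0.036,-0.0136,0.007,0,-0.12]

```text
clock: 33.35
position: [0.4538, 0.2756, 0.0886]
ee_rot: [0.615, 0.35, -0.614, 0.35]
ft_force: [-0.4, 0.8, 0.9]
grip_width: 0.42
```

>>> step_arm:
  increments:
    - [0.036,0.0,0.0,0,0]
    - [0.036,0.0136,-0.007,0,0.12]
    - [0.036,0.0071,-0.0029,0,0.06]
    - [0.036,0.0073,-0.0025,0,0.06]
    - [0.036,0.0074,-0.002,0,0.06]
    - [0.036,0.0075,-0.0016,0,0.06]
    - [0.036,0.0076,-0.0011,0,0.06]
    - [0.036,0.0076,-0.0007,0,0.06]
    - [0.036,0.0077,-0.0002,0,0.06]
    - [0.036,0.0077,0.0002,0,0.06]
    - [0.036,0.0076,0.0007,0,0.06]
    - [0.036,0.0076,0.0012,0,0.06]

```text
clock: 34.35
position: [0.541, 0.261, 0.0886]
ee_rot: [0.449, 0.547, -0.449, 0.546]
ft_force: [-6.0, 1.1, 4.0]
grip_width: 0.422
```

>>> step_arm:
  increments:
    - [0.036,0.003,0.0005,0,0.02]
    - [0.036,0.003,0.0006,0,0.02]
    - [0.036,0.002,0.0005,0,0]
    - [0.036,0,0,0,0]

```text
clock: 34.68
position: [0.5485, 0.262, 0.0883]
ee_rot: [0.438, 0.555, -0.44, 0.554]
ft_force: [-7.6, -1.5, 5.5]
grip_width: 0.418
```

```bash
python3 ptr.py; python3 -c "
from h import *
save(camera('top'),'r3.png',(165,245,100,210),6)"
```

```text
34.6833 [0.5485 0.262  0.0883] [-7.6 -1.5  5.5]
 cand [149. 188.] 32 r 0.066 wheel -1.358 [177. 168. 154.]
 cand [137. 209.] 17 r 0.067 wheel -0.158 [196. 187. 169.]
 cand [132. 211.] 6 r 0.082 wheel -0.113 [202. 185. 160.]
 cand [145. 222.] 44 r 0.066 wheel 0.58 [172. 175. 168.]
scene
```

View pics/r3.png

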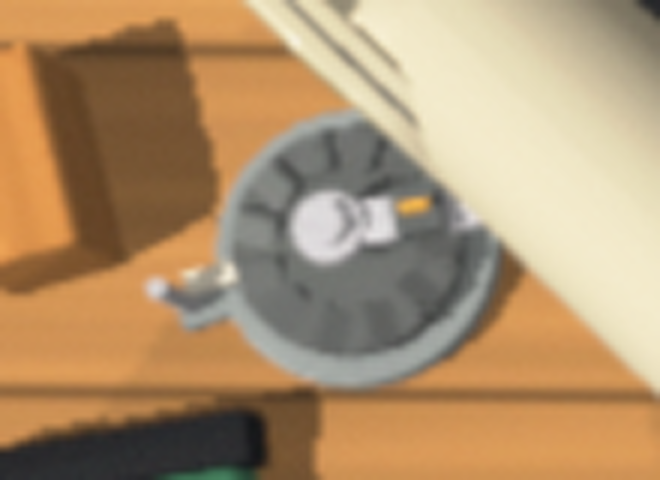

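The picture shows the pointer at (210,278), still just short of the post at (157,288), by about -0.1. One more stroke (~+0.42) puts it safely inside the window.

>>> step_arm:
  increments:
    - [0.036,-0.008,-0.0016,0,-0.04]
    - [0.036,-0.0076,-0.0012,0,-0.06]
    - [0.036,-0.0076,-0.0007,0,-0.06]
    - [0.036,-0.0077,-0.0002,0,-0.06]
    - [0.036,-0.0077,0.0002,0,-0.06]
    - [0.036,-0.0076,0.0007,0,-0.06]
    - [0.036,-0.0076,0.0011,0,-0.06]
    - [0.036,-0.0075,0.0016,0,-0.06]
    - [0.036,-0.0074,0.002,0,-0.06]
    - [0.036,-0.0073,0.0025,0,-0.06]
    - [0.036,-0.0071,0.0029,0,-0.06]
    - [0.036,-0.0136,0.007,0,-0.12]

```text
clock: 35.83
position: [0.4539, 0.2755, 0.0885]
ee_rot: [0.614, 0.35, -0.614, 0.351]
ft_force: [-0.3, 1.5, -0.4]
grip_width: 0.422
```

>>> step_arm:
  increments:
    - [0.036,0.0,0.0,0,0]
    - [0.036,0.0136,-0.007,0,0.12]
    - [0.036,0.0071,-0.0029,0,0.06]
    - [0.036,0.0073,-0.0025,0,0.06]
    - [0.036,0.0074,-0.002,0,0.06]
    - [0.036,0.0075,-0.0016,0,0.06]
    - [0.036,0.0076,-0.0011,0,0.06]
    - [0.036,0.0076,-0.0007,0,0.06]
    - [0.036,0.0077,-0.0002,0,0.06]
    - [0.036,0.0077,0.0002,0,0.06]
    - [0.036,0.0076,0.0007,0,0.06]
    - [0.036,0.0076,0.0012,0,0.06]

```text
clock: 36.83
position: [0.5411, 0.261, 0.0885]
ee_rot: [0.449, 0.547, -0.449, 0.546]
ft_force: [-7.0, 1.1, 4.3]
grip_width: 0.42
```

>>> step_arm:
  increments:
    - [0.036,0.003,0.0005,0,0.02]
    - [0.036,0.003,0.0006,0,0.02]
    - [0.036,0.002,0.0005,0,0]
    - [0.036,0,0,0,0]

```text
clock: 37.17
position: [0.5486, 0.2619, 0.0881]
ee_rot: [0.438, 0.555, -0.439, 0.554]
ft_force: [-8.0, -1.7, 5.1]
grip_width: 0.424
```

>>> step_arm:
  increments:
    - [0.036,-0.008,-0.0016,0,-0.04]
    - [0.036,-0.0076,-0.0012,0,-0.06]
    - [0.036,-0.0076,-0.0007,0,-0.06]
    - [0.036,-0.0077,-0.0002,0,-0.06]
    - [0.036,-0.0077,0.0002,0,-0.06]
    - [0.036,-0.0076,0.0007,0,-0.06]
    - [0.036,-0.0076,0.0011,0,-0.06]
    - [0.036,-0.0075,0.0016,0,-0.06]
    - [0.036,-0.0074,0.002,0,-0.06]
    - [0.036,-0.0073,0.0025,0,-0.06]
    - [0.036,-0.0071,0.0029,0,-0.06]
    - [0.036,-0.0136,0.007,0,-0.12]

```text
clock: 38.17
position: [0.454, 0.2754, 0.0884]
ee_rot: [0.614, 0.351, -0.614, 0.351]
ft_force: [0.0, -0.6, 0.5]
grip_width: 0.422
```

>>> step_arm:
  increments:
    - [0.05,0,0,0,0]
    - [0.05,0,0,0,0]
    - [0.05,0,0,0.03,0]
    - [0.05,0,0,0.04,0]
    - [0.05,0,0,0.04,0]
    - [0.05,0,0,0.03,0]
    - [0.05,0,-0.03,0.0,0]
    - [0.05,0,-0.03,0,0]
    - [0.05,0,-0.03,0,0]
    - [0.05,0,-0.03,0,0]
    - [0.05,0,-0.03,0,0]
    - [0.05,0,-0.03,0,0]

```text
clock: 39.17
position: [0.4527, 0.0944, 0.2289]
ee_rot: [0.614, 0.352, -0.613, 0.352]
ft_force: [0.5, -1.3, 1.0]
grip_width: 0.587
```

```bash
python3 look.py; python3 ptr.py; python3 -c "
from h import *
save(camera('top'),'r4.png',(165,245,100,210),6)"
```

```text
39.1667 [0.4527 0.0944 0.2289] [ 0.36  0.01 -0.66  1.84  0.01  1.29 -0.83] 0.587
pos [0.4527 0.0944 0.2289] jaw -30.3 tilt -1.0
39.1667 [0.4527 0.0944 0.2289] [ 0.5 -1.3  1. ]
 cand [148. 188.] 29 r 0.067 wheel -1.333 [177. 167. 152.]
 cand [136. 206.] 5 r 0.072 wheel -0.316 [182. 168. 149.]
 cand [140. 220.] 40 r 0.071 wheel 0.391 [218. 213. 197.]
 cand [149. 225.] 25 r 0.068 wheel 0.822 [171. 174. 167.]
scene
 cand [352. 152.] 10 r 0.074 wheel 0.465 [215. 200. 174.]
```

View pics/r4.png

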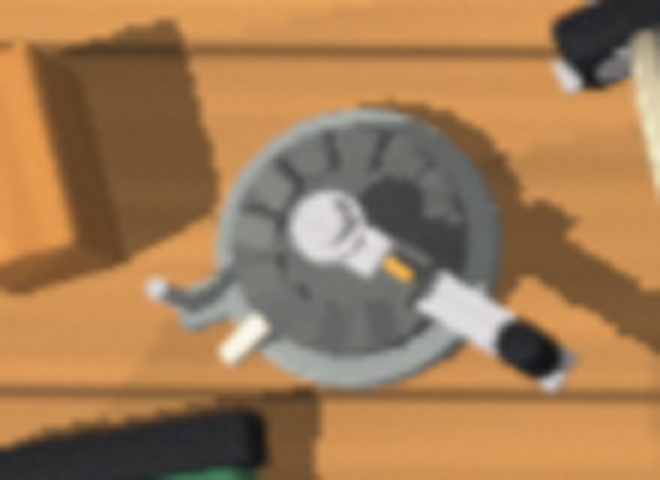

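The pointer at (245,338) is past the post at (157,288) by about 0.4 rad, and the lever is home. Moving to the stop.

>>> step_arm:
  increments:
    - [0.08,-0.0048,-0.03,0,0]
    - [0.08,-0.0048,-0.03,0,0]
    - [0.08,-0.0048,-0.03,0,0]
    - [0.08,-0.0048,-0.03,0,0]
    - [0.08,-0.0048,-0.03,0,0]
    - [0.08,-0.0048,-0.03,0,0]
    - [0.08,-0.0048,-0.03,0,0]
    - [0.08,-0.0048,-0.03,0,0]
    - [0.08,-0.0048,-0.03,0,0]
    - [0.08,-0.0048,-0.03,0,0]
    - [0.08,-0.0048,-0.03,0,0]
    - [0.08,-0.0048,-0.03,0,0]

```text
clock: 40.32
position: [0.3944, -0.2645, 0.2285]
ee_rot: [-0.613, -0.352, 0.613, -0.352]
ft_force: [0.9, -0.5, -0.3]
grip_width: 0.935
```

>>> step_arm:
  increments:
    - [0.08,-0.0048,-0.03,0,0]
    - [0.08,-0.005,-0.025,0,0]
    - [0.08,0,0,0,0]
    - [0.08,0,0,0,0]

```text
clock: 40.65
position: [0.3844, -0.319, 0.228]
ee_rot: [-0.614, -0.351, 0.614, -0.351]
ft_force: [-0.1, 0.5, 0.5]
grip_width: 0.935
```

```bash
python3 look.py wrist top; python3 - <<'E'
from m import *
t=camera("top"); P=pts(t)
for y in(-.02,.02,.05):
    for x in (.5,.57,.64):
        m=(abs(P[...,0]-x)<.01)&(abs(P[...,1]-y)<.01); print(x,y,np.nanmedian(P[m][:,2]).round(4),end=" ")
E
```

```text
40.65 [ 0.3844 -0.319   0.228 ] [ 0.78  0.07 -0.18  1.78  0.01  1.29  0.06] 0.935
wrist red (array([ 0.3847, -0.3263]), array([54., 54.]), 60.5, array([ 0.3856, -0.3239,  0.1034]), 3096)
top red (array([ 0.382 , -0.3237]), array([48., 52.]), -10.0, array([ 0.3848, -0.3211,  0.1036]), 182)
top 0.81 [117. 279.] [240. 213. 140.] 0.064 [0.8096 0.0213] [38. 77.] 0.6 [0.8088 0.0217 0.0604] 284
top 0.7 [131. 291.] [217. 174. 110.] 0.064 [ 0.7587 -0.0339] [40. 79.] 4.4 [ 0.758  -0.0339  0.0602] 309
top 0.41 [253. 125.] [69. 98. 75.] 0.042 [0.3607 0.5054] [115. 165.] -81.6 [0.3653 0.4836 0.0375] 1126
pos [ 0.3851 -0.3167  0.2284] jaw -30.5 tilt -1.0
0.5 -0.02 0.1066 0.57 -0.02 0.1054 0.64 -0.02 0.1067 0.5 0.02 0.1061 0.57 0.02 0.107 0.64 0.02 0.1064 0.5 0.05 0.1057 0.57 0.05 0.1067 0.64 0.05 0.1065
```

>>> step_arm:
  increments:
    - [0.08,0,-0.009,-0.02,0]
    - [0.08,0,0,-0.035,0]
    - [0.08,0,0,-0.035,0]
    - [0.08,0,0,-0.03,0]
    - [0.08,0,0,0,0]

```text
clock: 41.32
position: [0.3818, -0.324, 0.1031]
ee_rot: [-0.613, -0.353, 0.615, -0.348]
ft_force: [-0.5, 1.5, 0.3]
grip_width: 0.936
```

```bash
python3 look.py
```

```text
41.3167 [ 0.3818 -0.324   0.1031] [ 0.78  0.19 -0.18  1.92  0.04  1.04  0.05] 0.936
pos [ 0.3818 -0.324   0.1031] jaw -30.5 tilt -1.0
```

>>> step_arm:
  increments:
    - [0.08,0.003,-0.0025,-0.012,0]
    - [0.08,0,0,-0.012,0]
    - [0.08,0,0,-0.008,0]
    - [0.08,0,0,0,0]
    - [0.05,0,0,0,0]
    - [0.05,0,0,0,0]
    - [0.05,0,0,0,0]
    - [0.05,0,0,0,0]
  force: 40

```text
clock: 41.98
position: [0.3857, -0.3284, 0.077]
ee_rot: [-0.614, -0.351, 0.615, -0.349]
ft_force: [-11.0, 7.6, 8.7]
grip_width: 0.645
```

>>> step_arm:
  increments:
    - [0.05,-0.001,0.0006,0,-0.1]
    - [0.05,0,0,0,-0.1]
    - [0.05,0,0,0,-0.1]
    - [0.05,0,0,0,-0.1]
    - [0.05,0,0,0,-0.1]
    - [0.05,0,0,0,-0.1]
    - [0.05,0,0,0,-0.1]
    - [0.05,0,0,0,-0.1]
    - [0.05,0,0,0,-0.1]
    - [0.05,0,0,0,-0.1]
    - [0.05,0,0,0,-0.08]
    - [0.05,0,0,0,0]

```text
clock: 42.98
position: [0.3847, -0.3287, 0.077]
ee_rot: [-0.706, 0.018, 0.708, 0.018]
ft_force: [-9.0, 4.5, 5.4]
grip_width: 0.641
```

>>> step_arm:
  increments:
    - [0.08,0,0,0,0]
    - [0.08,0,0,0,0]
    - [0.08,0,0,0,0]
    - [0.08,0,0,0.02,0]
    - [0.08,0,0,0.04,0]
    - [0.08,0,0,0.04,0]
    - [0.08,0,0,0.03,0]
    - [0.08,0,0,0,0]

```text
clock: 43.65
position: [0.3891, -0.3306, 0.2136]
ee_rot: [0.71, -0.018, -0.704, -0.013]
ft_force: [1.2, 0.1, 0.4]
grip_width: 0.936
```

```bash
python3 look.py wrist top; python3 -c "
from h import *
save(camera('wrist'),'w5.png')"
```

```text
43.65 [ 0.3891 -0.3306  0.2136] [ 0.66  0.09 -0.05  1.79  0.    1.25 -1.  ] 0.936
wrist red (array([ 0.3854, -0.3273]), array([54., 54.]), 37.6, array([ 0.3877, -0.3274,  0.1131]), 3720)
top red (array([ 0.3779, -0.3269]), array([43., 51.]), -69.9, array([ 0.3738, -0.3222,  0.1129]), 156)
top 0.92 [130. 293.] [215. 173. 110.] 0.064 [ 0.7592 -0.0337] [40. 78.] 4.0 [ 0.7584 -0.0334  0.0604] 302
top 0.86 [128. 254.] [132. 104.  67.] 0.064 [0.7714 0.0901] [38. 76.] 1.3 [0.77   0.0897 0.0604] 298
top 0.71 [115. 279.] [236. 208. 137.] 0.064 [0.8092 0.0213] [38. 78.] 0.6 [0.8078 0.0215 0.0604] 301
pos [ 0.3861 -0.3284  0.2056] jaw -92.5 tilt -1.0
```

View pics/w5.png

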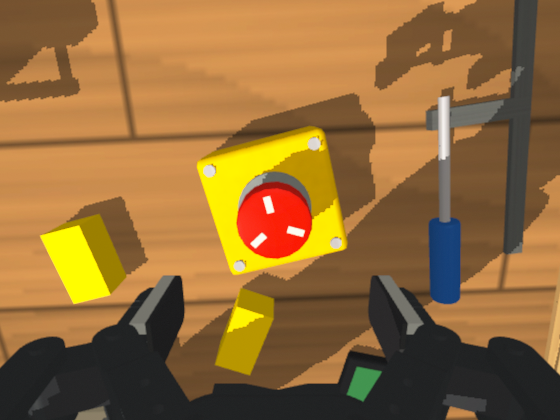

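The wrist picture shows the red head at (275,220), out at 0.113, with its white marks turned back to their starting directions. I'll move clear and do the last checks.

>>> step_arm:
  increments:
    - [0.08,0,0,0.03,0]
    - [0.08,0,-0.03,0.03,0]
    - [0.08,0,-0.03,0,0]
    - [0.08,0,-0.03,0,0]
    - [0.08,0,-0.03,0,0]
    - [0.08,0,0,0,0]
    - [0.08,0,0,0,0]
    - [0.08,0,0,0,0]

```text
clock: 44.57
position: [0.3864, -0.4473, 0.2645]
ee_rot: [-0.706, 0.015, 0.707, 0.016]
ft_force: [0.8, 0.6, 0.0]
grip_width: 0.935
```

```bash
python3 look.py top; python3 ptr.py; python3 - <<'E'
from m import *
t=camera("top"); P=pts(t)
print([np.nanmedian(P[(abs(P[...,0]-x)<.01)&(abs(P[...,1]-.02)<.01)][:,2]).round(4) for x in (.5,.57,.64)])
hd=(P[...,2]>.115)&(P[...,2]<.14)&(abs(P[...,1]-.33)<.1)&(abs(P[...,0]-.48)<.1)
print("handle",rect(t,P,hd,.115,.14))
ticket.hand_in()
E
```

```text
44.5667 [ 0.3864 -0.4473  0.2645] [ 0.75  0.24  0.03  1.51 -0.01  1.4  -0.83] 0.935
top red (array([ 0.3829, -0.326 ]), array([51., 53.]), -62.6, array([ 0.3814, -0.3237,  0.1133]), 235)
top 0.69 [116. 278.] [232. 206. 137.] 0.064 [0.8084 0.0214] [38. 78.] 0.4 [0.8079 0.0213 0.0605] 301
top 0.58 [130. 291.] [207. 169. 110.] 0.063 [ 0.7591 -0.0342] [41. 78.] 1.5 [ 0.7583 -0.0339  0.0602] 304
top 0.53 [126. 254.] [135. 107.  69.] 0.064 [0.7708 0.09  ] [38. 78.] 1.4 [0.7702 0.09   0.0604] 306
top 0.18 [159. 421.] [172. 168. 167.] 0.06 [ 0.6592 -0.432 ] [68. 71.] -60.7 [ 0.6608 -0.4339  0.0577] 139
pos [ 0.3868 -0.4469  0.2654] jaw -92.5 tilt -1.0
44.6667 [ 0.3868 -0.4469  0.2654] [ 0.2 -0.5 -0. ]
 cand [156. 184.] 11 r 0.071 wheel -1.714 [176. 168. 155.]
 cand [144. 189.] 14 r 0.071 wheel -1.164 [178. 166. 151.]
 cand [136. 206.] 5 r 0.072 wheel -0.322 [182. 168. 150.]
 cand [140. 220.] 40 r 0.071 wheel 0.392 [219. 214. 197.]
 cand [174. 219.] 5 r 0.068 wheel 2.091 [183. 183. 182.]
 cand [149. 225.] 25 r 0.067 wheel 0.823 [171. 174. 167.]
scene
 cand [352. 152.] 9 r 0.074 wheel 0.467 [208. 191. 165.]
[np.float64(0.1054), np.float64(0.1065), np.float64(0.1065)]
handle (array([0.4505, 0.2778]), array([21., 22.]), -1.8, array([0.4508, 0.2773, 0.1284]), 58)
the job is handed in; nothing more can be done
```

The job is done and handed in at about 45 s. I latched the stop button and put the three bare-wood offcuts (plain, notched, plywood) on the tray. I then tipped them into the hopper, lowered the tray and worked the lever five full strokes. Last, with the lever home, I twisted the button out. No stepped offcut was found, and the yellow look-alikes and bystanders were not handled.

Last checks before hand-in:
- **Offcuts:** all three lie in the hopper, with their tops about 0.06 m above the bench.
- **Tray:** it is level, with its floor at 0.106 m.
- **Lever:** the handle is back within about 1 mm of its home position.
- **Stop button:** the head is out, at 0.113–0.114 m against 0.1035 m when latched. In the picture its marks are back in their starting directions.
- **Wheel:** the two cameras disagree a little. The top camera puts the pointer about 0.39 rad past the post, the scene camera about 0.47 rad, and both are inside the window. After the fourth stroke it was still about 0.1 rad short, so I made a fifth.

The top and scene cameras also differed from each other by up to about 6 mm, so I used the wrist camera for the grasps.

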